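Date-mark a dilution series and load the incubator carrier

TASK

Date-mark the small culture dishes from the palest to the darkest, so that nothing is carried over to a weaker one: slide each into the bench marker, press it fully home against the brass stop posts so that the sprung red nose is pushed in, and hold it steady there for a good two seconds. Pile the marked dishes squarely on one another inside the ringed spot of the carrier, palest at the bottom and darkest on top, and slide the blue batch tag, from the tag block, fully down into the carrier's tag slot. Leave the glassware, the other tag and the rest of the bench as they are.

Things in the scene. Friction and masses are not known exactly. Their poses are not given: they have to be found in the camera images.
- dish_cream: culture dish, closed, pale cream, the palest: flat disc 60 mm across, 15 mm tall, about 30 g; origin at the centre of its underside, z up. Three or all four of the dishes are present
- dish_yellow: culture dish, closed, strong yellow: flat disc 60 mm across, 15 mm tall, about 30 g; origin at the centre of its underside, z up. Three or all four of the dishes are present
- dish_orange: culture dish, closed, orange-red: flat disc 60 mm across, 15 mm tall, about 30 g; origin at the centre of its underside, z up. Three or all four of the dishes are present
- dish_brown: culture dish, closed, dark brown, the darkest: flat disc 60 mm across, 15 mm tall, about 30 g; origin at the centre of its underside, z up. Three or all four of the dishes are present
- marker: fixed date marker: grey jig plate 220 x 110 mm, feed sheet on top 22 mm above the bench. Origin on the bench straight below home (point). x = push-in direction: the feed sheet is clear from its front edge, x = -85 mm, up to the two brass posts, and y = -55 to 55 mm. Steel bracket and black dater stand behind the posts, x = 42 to 135 mm, up to 68 mm above the bench
- home (a point): centre of the underside of a dish that is fully home, on the feed sheet, 22 mm above the bench; x is the push-in direction
- post_left: polished, slippery brass stop post, 10 mm across, 14 mm tall, origin at its foot on the feed sheet, 23.9 mm ahead of home and 25.6 mm to the left (marker +y). A dish pushed along x rests against both posts when its centre is at home
- post_right: the other stop post, 25.6 mm to the right
- nose (a joint): red sprung printing nose between the posts, 15 mm wide, 9 mm high, its middle 8 mm above the feed sheet; at 0 its face is 22 mm ahead of home. Value: how far it is pushed in (m), 0.008 by a dish fully home, travel 0.011. Spring 500 N/m plus 1.5 N preload: 1.5 N at 0, 5.5 N at 0.008, pushing the dish back out; a push of 12 to 18 N seats the dish on the posts
- carrier: incubator carrier, fixed: flat steel tray 125 (x) x 230 (y) mm, 6 mm thick, with low wire handles at both y ends (to 17 mm high); origin under its centre. White spot with a blue ring, 76 mm across, at y = -55 mm; aluminium tag holder at y = +62 mm
- pile (a point): centre of the ringed spot on the carrier, on its top face, 6 mm above the bench: where the pile goes
- slot (a point): centre of the floor of the carrier's tag slot, 6 mm above the bench; z up. The slot is 8 mm wide (x of this point) and 56 mm long (y), walls 20 mm high, then flared lips to 28 mm above the floor where the mouth is about 20 mm wide; the holder is 20 mm thick outside (lips 25 mm) and 66 mm long
- tag_blue: blue batch tag, upright: blade 5 mm thick (x), 50 mm wide (y), 38 mm tall, topped by a ribbed grip bar 12 mm thick, 50 mm wide, 38 to 54 mm above its foot; 35 g. Origin at the centre of its foot, z up. Stands in either slot of the tag block, foot 8 mm above the bench, leaning up to 0.15 rad; a half turn makes no difference
- tag_block: grey tag block, fixed, 40 (x) x 150 (y) mm, its two slots like the carrier's, side by side at y = -35 and +35 mm, slot floors 8 mm above the bench, lips to 36 mm above the bench. Origin under its centre
- ethanol: clear reagent bottle with blue cap, 64 mm across, 130 mm tall; origin at the middle of its underside; leave it alone
- buffer: amber bottle with red cap, 60 mm across, 110 mm tall; origin at the middle of its underside; leave it alone
- beaker: glass beaker, 70 mm across, 85 mm tall; origin at the middle of its underside; leave it alone
- flask: green-tinted conical flask, 82 mm across at the foot, 118 mm tall; origin at the middle of its underside; leave it alone
- big_dish: clear 90 mm culture dish with green filling, 15 mm tall: not part of the batch; origin at the middle of its underside; leave it alone
- forceps: steel forceps lying flat, 120 mm long; origin at the middle of its underside; leave it alone
- timer: white box timer 60 x 60 x 22 mm; origin at the middle of its underside; leave it alone
- tag_yellow: yellow batch tag, same shape as the blue one, standing in the other slot of the tag block; origin at the middle of its underside; leave it alone
There are look-alikes about, which are no part of the job. Of the things like the dish_orange, leave any that is pink; of the rest the smaller one is meant.

How it is judged:
On the way, in this order (a step that is already met when the one before it is completed fails the run):
1. the cream dish is pressed home against the stop posts with the printing nose pushed in, level and still, for 1.5 s (horizontal distance between dish_cream and home below 0.0025 m and z of dish_cream in the frame of home below 0.005 m and (contact force between dish_cream and post_left above 0.5 N or contact force between dish_cream and post_right above 0.5 N) and angle between dish_cream's own z axis and vertical below 0.08 rad and linear speed of dish_cream below 0.012 m/s), for 1.5 s.
2. the yellow dish is pressed home against the stop posts with the printing nose pushed in, level and still, for 1.5 s (horizontal distance between dish_yellow and home below 0.0025 m and z of dish_yellow in the frame of home below 0.005 m and (contact force between dish_yellow and post_left above 0.5 N or contact force between dish_yellow and post_right above 0.5 N) and angle between dish_yellow's own z axis and vertical below 0.08 rad and linear speed of dish_yellow below 0.012 m/s), for 1.5 s.
3. the orange dish is pressed home against the stop posts with the printing nose pushed in, level and still, for 1.5 s (horizontal distance between dish_orange and home below 0.0025 m and z of dish_orange in the frame of home below 0.005 m and (contact force between dish_orange and post_left above 0.5 N or contact force between dish_orange and post_right above 0.5 N) and angle between dish_orange's own z axis and vertical below 0.08 rad and linear speed of dish_orange below 0.012 m/s), for 1.5 s.
4. the brown dish is pressed home against the stop posts with the printing nose pushed in, level and still, for 1.5 s (horizontal distance between dish_brown and home below 0.0025 m and z of dish_brown in the frame of home below 0.005 m and (contact force between dish_brown and post_left above 0.5 N or contact force between dish_brown and post_right above 0.5 N) and angle between dish_brown's own z axis and vertical below 0.08 rad and linear speed of dish_brown below 0.012 m/s), for 1.5 s.
At the end, for the whole second after the job is handed in: all dishes present lie flat in one pile, within 8 mm of the middle of the ringed spot and 5 mm of one another, palest lowest, darkest on top; the blue tag stands in the carrier's slot, foot within 4 mm of its floor and 8 mm of its centre; all at rest (horizontal distance between each of dish_cream, dish_yellow, dish_orange, dish_brown and pile below 0.008 m and angle between each of dish_cream, dish_yellow, dish_orange, dish_brown's own z axis and vertical below 0.06 rad and linear speed of each of dish_cream, dish_yellow, dish_orange, dish_brown, tag_blue below 0.01 m/s and horizontal distance between dish_cream and dish_yellow below 0.005 m and z of each of dish_yellow, dish_orange, dish_brown in the frame of dish_cream above 0.01 m and horizontal distance between each of dish_cream, dish_yellow and dish_orange below 0.005 m and horizontal distance between each of dish_cream, dish_yellow, dish_orange and dish_brown below 0.005 m and z of each of dish_orange, dish_brown in the frame of dish_yellow above 0.01 m and z of dish_brown in the frame of dish_orange above 0.01 m and z of tag_blue in the frame of slot below 0.004 m and horizontal distance between tag_blue and slot below 0.008 m and angle between tag_blue's own z axis and vertical below 0.25 rad and angle between the y axis of tag_blue and the y axis of slot, either way round below 0.15 rad); the robot touches nothing.
It fails at once if a bystander (bottles, beaker, flask, big dish, forceps, timer, yellow tag) is pushed more than 4 cm away (distance of any of ethanol, buffer, beaker, flask, big_dish, forceps, timer, tag_yellow from where it was at the start of the episode above 0.04 m).
It fails at once if a bottle, the beaker or the flask is knocked over (angle between any of ethanol, buffer, beaker, flask's own z axis and vertical above 0.6 rad).
Of dish_cream, dish_yellow, dish_orange, dish_brown only 3 to 4 are there at a start; the rules pass over those that are not, and their reading is None.
At some moment in a run one of dish_orange, dish_brown may be knocked a few centimetres aside while the robot is not near it.
It also fails if it takes over 210 s, if anything falls off the work surface, if the arm or the gripper's body presses on something with over 40 N, if the wrist force passes 120 N, or if a joint passes its speed limit or range.

ROBOT

A 6-joint arm with a two-finger parallel gripper is mounted at the origin on the work surface. World frame = base frame: x ahead of the robot, y to its left, z up, the work surface at z = 0. Lengths are in m, angles in rad, forces in N, time in s.
With the tool pointing down it reaches from about 0.35 to 0.975 m from the base axis. Payload 4.9 kg.
Tool frame: the origin (TCP) lies at the very end of the fingers, on their centre line; the grasp point (between the pads) lies 19 mm behind it (ctrl.tcp_to_grasp is the z of the grasp point in the tool frame, in m); z points along the fingers, y is the line along which they close (so a half turn about z gives the same grasp; the last joint's range is limited). The gripper opens to 85 mm and grips with 20 to 120 N. Pads are 22 mm wide; open, the fingers measure 114 mm over their backs; the gripper's body (76 mm by 85 mm) begins 54 mm behind the grasp point. The pads swing forward as they close: fully open they stand 13 mm farther back than shut.
Start: joints at [-1.275, 0.053, 1.613, -0, 1.476, -0.119], TCP at [0.252, -0.572, 0.231] pointing down, gripper open.
Joint ranges: [-3.01, 3.01], [-1.01, 2.22], [0.06, 2.58], [-1.02, 4.17], [0.09, 2.62], [-3.14, 3.14]. Speed limits (rad/s): [2.57, 2.57, 3.14, 3.14, 3.14, 3.14].

INTERFACE

Orientations are given as a rotation vector (axis times angle).
In Python, from station import ctrl, eyes, job, nets gives the robot as it stands. The module is installed in compiled form; this text tells all that it offers.
- The arm moves only by the tool jog_arm, never from a script. Its argument "commands" is one flat list of numbers, 7 for each row, row after row: the shift along the tool's x, y, z each as a share of 0.06 m, from -1 to 1, then the turn, a rotation vector about the tool's x, y, z each as a share of 0.1 rad, from -1 to 1, then the finger opening in mm, from 0 to 85.4. In form: [x, y, z, ax, ay, az, grip, x, y, z, ax, ay, az, grip, ...]. A call has 1 to 20 rows; each row shifts and turns the commanded pose from where the row before left it, along the tool's axes as they then stand; what a row does not reach is not made up. A row lasts 1/8 s, in which the tool goes at most 62.5 mm and 10.7 degrees, less where a joint would pass 70% of its speed; a pose out of reach is approached as far as the arm can. A call with a number of a shift or a turn outside -1 to 1 is refused whole. A call with a gripper value outside its range is refused whole. The fingers move at their own pace and stop on an object; "newtons" is the grip in N (left out, the last holds). Time passes only in rows, so rows that do not move let the fingers close. It gives the time, the measured TCP pose, the force, the opening and the grip force at its end, in the units of the state.
- ctrl.get_obs(): the state, without advancing time (a new reading comes with each control period).
- eyes.get_image(name): name is "side" or "top"; returns a dict with "image" (480x640x3 uint8, red, green, blue), "z_map" (480x640 float32, m along the optical axis (not along the pixel's ray), 0 where there is no reading), "K" (3x3 intrinsics, pixels), "cam_to_world" (4x4, takes a point from camera to world coordinates). Camera axes: x right, y up, looking along -z (the intrinsics and any distortion apply to the point x, -y, -z); pixel columns grow to the right and rows downward; lengths in m; the calibration is good to about 2 mm. A picture is of the moment at which its call begins.
- job.finish_job(): hands the job in; it is judged then, once.
Trained networks look in the newest picture that a camera, given by its name, has taken for a name from the list of things; names that differ only in an ending like _2 or _b are one class to them, and where a whole thing is asked for, a point or a joint stands for the part that bears it (a point fixed in the world has none). Each returns a list of dicts, best first, with "p" (0 to 1); they miss things now and then, are a little off and sometimes report something else, mostly with a low value. They report only what shows in the picture. A call takes as long as a camera call. They do not tell look-alikes from the thing itself.
- nets.silhouettes(camera, name): "mask" (480x640 bool, what is visible of it) and "bbox" ([left, top, right, bottom] in pixels, round what is visible of it).
The state is a dict: "t": time; "q": joint angles; "dq": joint speeds; "effort": joint torques, N m; "tool_pos": TCP position; "tool_rot": TCP orientation; "contact_force": force on the tool from outside, world axes, zero at the start; "wrist_torque": the same for the moment, N m; "opening": finger opening in m; "grip_force": force on a finger pad.
Only numpy, scipy, OpenCV 4.12 (cv2) and the standard library are available. Lean on these libraries where they do the work, as an engineer would, in place of code of your own. Each camera call takes 0.05 s, during which the arm holds its last target. There are 200 camera calls.

## Working session

There is one attempt and no reset: what is moved stays moved. The work goes in short steps, Python scripts to look and compute and a tool call to move; the robot and the scene stay as the last step left them, time stands still between calls to the robot, and variables do not carry over. Pictures are saved under pics/ and viewed, at most 14 in all, crops included, and the job is handed in when it is done.

Besides the shell and the picture viewer there is one more tool, called after "Emit:" by a JSON object that holds its "fn" and its "kwargs", one argument or row to a line. jog_arm: Moves the arm, as the interface text tells. Shift numbers are shares of 0.06 m and turn numbers shares of 0.1 rad, none past 1 either way. Its arguments: {"type":"object","properties":{"commands":{"type":"array","items":{"type":"number"}},"newtons":{"type":"number"}},"required":["commands"]}

```bash
mkdir -p pics
cat > h.py <<'E'
import numpy as np, cv2
from station import ctrl, eyes, job, nets
from scipy.spatial.transform import Rotation as R
def cloud(d):
    z=d["z_map"]; K=d["K"]; v,u=np.mgrid[0:480,0:640]
    p=np.stack([(u-K[0,2])/K[0,0]*z,-(v-K[1,2])/K[1,1]*z,-z],-1)
    M=d["cam_to_world"]; w=p@M[:3,:3].T+M[:3,3]; w[z<=0]=np.nan
    return w
def save(d,n): cv2.imwrite("pics/"+n,cv2.cvtColor(d["image"],cv2.COLOR_RGB2BGR))
E
python3 - <<'E'
from h import *
o=ctrl.get_obs(); print(o["tool_pos"],o["tool_rot"],o["t"],ctrl.tcp_to_grasp)
for c in("top","side"):
    d=eyes.get_image(c); save(d,c+"0.png"); w=cloud(d); print(c,d["K"][[0,1,0,1],[0,1,2,2]],d["cam_to_world"].round(3).tolist())
    for n in "dish_cream dish_yellow dish_orange dish_brown marker post_left post_right nose carrier pile slot tag_blue tag_block tag_yellow big_dish".split():
        try: L=nets.silhouettes(c,n)
        except Exception as e: print(n,e); continue
        for s in L[:4]:
            if s["p"]<.2: continue
            m=s["mask"]; q=w[m]; q=q[~np.isnan(q[:,0])]
            print(n,round(s["p"],2),s["bbox"], np.median(q,0).round(3) if len(q) else None, "z95",np.percentile(q[:,2],95).round(3) if len(q) else None,"rgb",np.median(d["image"][m],0))
E
```

```text
[ 0.2517098  -0.57140875  0.23008312] [-3.07229735e+00 -6.46554199e-01  2.56785424e-04] 0.0 -0.0187
top [470.74050024 470.74050024 320.4519813  240.17897722] [[-0.018, 0.982, -0.187, 0.365], [-1.0, -0.014, 0.018, 0.004], [0.015, 0.187, 0.982, 1.188], [0.0, 0.0, 0.0, 1.0]]
dish_cream 0.92 [393.7, 287.6, 418.8, 313.0] [ 0.436 -0.229  0.014] z95 0.018 rgb [182. 172. 125.]
dish_orange 0.71 [465.1, 193.0, 502.5, 226.2] [ 0.666 -0.442  0.014] z95 0.019 rgb [154. 151. 136.]
dish_orange 0.64 [448.0, 230.2, 474.1, 255.7] [ 0.575 -0.376  0.014] z95 0.018 rgb [177.   90.5  41. ]
dish_orange 0.58 [399.0, 228.4, 429.5, 260.6] [ 0.575 -0.251  0.02 ] z95 0.023 rgb [180.  92.  42.]
dish_orange 0.57 [489.2, 274.2, 514.0, 296.0] [ 0.475 -0.468  0.014] z95 0.018 rgb [176. 105. 115.]
dish_brown 0.8 [453.7, 285.3, 472.9, 311.7] [ 0.436 -0.367  0.014] z95 0.018 rgb [79. 45. 32.]
dish_brown 0.32 [177.5, 198.2, 250.0, 292.6] [0.583 0.252 0.022] z95 0.058 rgb [133. 126. 117.]
marker 0.91 [178.0, 196.6, 249.6, 289.7] [0.582 0.251 0.022] z95 0.058 rgb [134. 127. 118.]
marker 0.6 [452.8, 284.5, 472.5, 310.3] [ 
[... 2288 characters left out ...]
.234 0.034] z95 0.038 rgb [121.  98.  45.]
carrier 0.69 [310.8, 232.5, 396.1, 300.9] [0.487 0.006 0.007] z95 0.025 rgb [145. 140. 127.]
pile 0.98 [310.5, 230.0, 395.5, 299.1] [0.486 0.007 0.007] z95 0.025 rgb [145. 140. 127.]
tag_blue 0.55 [295.4, 207.7, 310.3, 230.2] [ 0.645 -0.071  0.051] z95 0.063 rgb [29. 49. 74.]
tag_blue 0.46 [280.6, 170.0, 305.9, 207.0] [ 0.742 -0.216  0.058] z95 0.084 rgb [100. 100.  93.]
tag_block 0.65 [275.2, 221.9, 317.2, 263.4] [ 0.64  -0.02   0.013] z95 0.032 rgb [47. 45. 43.]
tag_yellow 0.8 [279.9, 222.6, 297.4, 241.6] [0.649 0.    0.054] z95 0.064 rgb [92. 75. 26.]
big_dish 0.79 [331.3, 170.8, 357.9, 186.8] [ 0.66  -0.426  0.014] z95 0.017 rgb [169. 161. 144.]
```

View pics/top0.png

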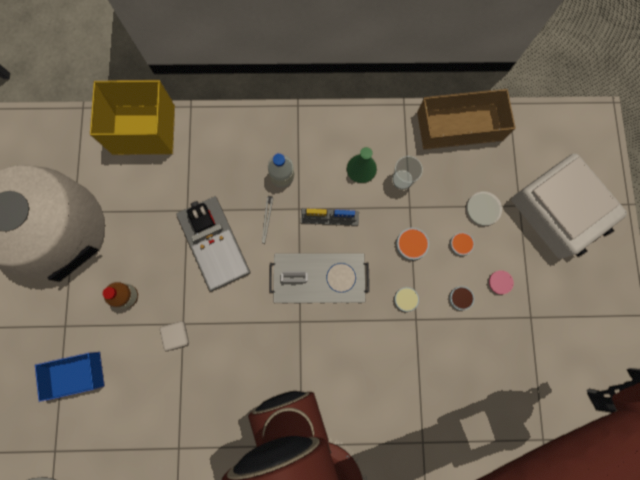

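View pics/side0.png

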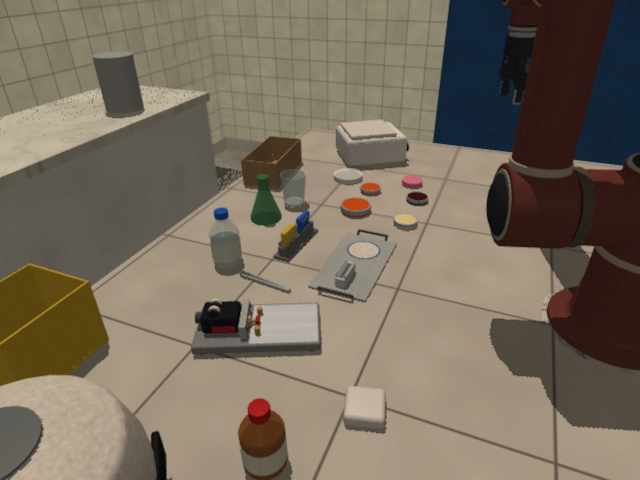

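In the pictures, top view: cream dish (406,299), brown (461,298), small orange (461,244). The look-alikes are the large orange dish (413,243) and the pink one (501,283), both left alone, and the big clear dish (485,209). No yellow dish shows. Blue tag is at (344,214), yellow tag (316,212), carrier spot (341,278), carrier slot (293,278). The marker has its posts and nose near (207,242) and opens towards the lower right.

```bash
cat >> h.py <<'E'
def rect(P):
    (c,s,a)=cv2.minAreaRect((P[:,:2]*1000).astype(np.float32)); return np.round(c,1),np.round(s,1),round(a,1)
def near(w,c,r,lo,hi): return (np.hypot(w[...,0]-c[0],w[...,1]-c[1])<r)&(w[...,2]>lo)&(w[...,2]<hi)
def dish(w,c,lo=.011,hi=.022,r=.04):
    for _ in range(3):
        m=near(w,c,r,lo,hi); P=w[m]; c=(P[:,:2].min(0)+P[:,:2].max(0))/2*0+P[:,:2].mean(0)
    return c.round(4),m.sum(),np.median(P[:,2]).round(4),np.ptp(P[:,:2],axis=0).round(3),m
E
python3 - <<'E'
from h import *
D={c:eyes.get_image(c) for c in("top","side")}
for c,d in D.items():
    w=cloud(d); I=cv2.cvtColor(d["image"],cv2.COLOR_RGB2HSV).astype(int); H,S,V=I[...,0],I[...,1],I[...,2]
    print("==",c)
    for n,p in dict(cream=(.436,-.229),orange=(.573,-.376),brown=(.436,-.367),bigor=(.575,-.25)).items():
        r=dish(w,p,r=.05); print(n,r[:4],np.median(d["image"][r[4]],0))
    P=w[near(w,(.60,.25),.17,.013,.075)]; print("marker",len(P),rect(P))
    Q=w[near(w,(.60,.25),.17,.019,.025)&(S<60)&(V>150)]; print("sheet white",len(Q),rect(Q) if len(Q) else 0,np.median(Q[:,2]) if len(Q) else 0)
    k=near(w,(.58,.26),.09,.025,.042)
    for nm,mm in dict(nose=k&((H<7)|(H>172))&(S>130),brass=k&(H>10)&(H<28)&(S>80)).items():
        N,L,st,_=cv2.connectedComponentsWithStats(mm.astype(np.uint8))
        for i in range(1,N):
            if st[i,4]>2: q=w[L==i]; print(nm,st[i,4],st[i,:2],q.mean(0).round(4),q[:,2].max().round(4))
    P=w[near(w,(.492,-.01),.15,.003,.01)]; print("carrier",rect(P),np.median(P[:,2]))
    k=near(w,(.492,-.06),.06,.003,.01); b=k&(H>95)&(H<130)&(S>50)
    if b.sum()>8:
        q=w[b][:,:2]; A=np.c_[2*q,np.ones(len(q))]; s=np.linalg.lstsq(A,(q**2).sum(1),rcond=None)[0]; print("ring",b.sum(),s[:2],np.sqrt(s[2]+s[0]**2+s[1]**2))
    P=w[near(w,(.492,.05),.05,.022,.05)]; print("slot holder",len(P),rect(P),P[:,2].max())
    P=w[near(w,(.641,-.043),.1,.015,.07)]; print("block",rect(P))
    P=w[near(w,(.641,-.043),.1,.03,.07)&(S>100)&(H>95)&(H<130)]; P=P[P[:,2]>.05]; print("bluebar",len(P),rect(P),np.median(P,0),P[:,2].max())
    P=w[near(w,(.641,-.043),.1,.03,.07)&(S>100)&(H>15)&(H<35)]; P=P[P[:,2]>.05]; print("yelbar",len(P),rect(P),np.median(P,0))
a=D["top"]["image"][180:330,380:530]; b=D["side"]["image"][160:250,320:440]
m=D["top"]["image"][185:300,165:280]; s=D["side"]["image"][285:365,180:330]
T=[cv2.resize(x,(400,300),interpolation=cv2.INTER_CUBIC) for x in (a,b,m,s)]
cv2.imwrite("pics/crop.png",cv2.cvtColor(np.vstack([np.hstack(T[:2]),np.hstack(T[2:])]),cv2.COLOR_RGB2BGR))
E
```

```text
== top
cream (array([ 0.4361, -0.2291]), np.int64(425), np.float64(0.0144), array([0.057, 0.058])) [182. 172. 125.]
orange (array([ 0.5748, -0.3791]), np.int64(399), np.float64(0.0146), array([0.06, 0.06])) [178.  91.  41.]
brown (array([ 0.4369, -0.3679]), np.int64(425), np.float64(0.0143), array([0.059, 0.059])) [79. 45. 33.]
bigor (array([ 0.5753, -0.2503]), np.int64(694), np.float64(0.0192), array([0.08, 0.08])) [180.  92.  42.]
marker 3818 (array([587.9, 223.4]), array([243.9, 168.5]), 24.8)
sheet white 1368 (array([543.7, 234.8]), array([115.1,  97.5]), 24.7) 0.02177095340021684
nose 6 [212 217] [0.6418 0.2514 0.0383] 0.0408
nose 12 [209 240] [0.5868 0.2547 0.0346] 0.039
brass 20 [206 234] [0.5998 0.2598 0.0372] 0.0418
brass 10 [220 236] [0.5949 0.2303 0.0355] 0.0415
brass 11 [200 245] [0.5738 0.2769 0.0344] 0.04
carrier (array([493.6,  -7.4]), array([292.3, 293.5]), 39.4) 0.005631273547572424
slot holder 190 (array([494.7,  49.4]), array([64.5, 23.3]), 89.4) 0.039079905217341615
block (array([650.9, -42.2]), array([134.9,  25.4]), 87.1)
bluebar 108 (array([648.8, -77.5]), arra
[... 826 characters left out ...]
369
nose 153 [211 326] [0.6273 0.3029 0.0351] 0.0419
brass 31 [257 307] [0.5937 0.2343 0.0333] 0.0391
brass 38 [247 315] [0.596  0.2662 0.0356] 0.0406
brass 40 [255 325] [0.5723 0.2804 0.0337] 0.0388
carrier (array([503.5,  -8.3]), array([267.9, 277.1]), 82.9) 0.006388701374004824
ring 13 [ 0.492278   -0.06569402] 0.03665309348422545
slot holder 223 (array([493.8,  50.9]), array([68.4, 25.4]), 90.0) 0.0365285132893991
block (array([648.8, -41.7]), array([139.2,  24.2]), 85.9)
bluebar 78 (array([646.5, -74.2]), array([47.5, 12.5]), 85.7) [ 0.64526195 -0.06720697  0.06104587] 0.06416296266884791
yelbar 125 (array([650.8,  -4.8]), array([48.7, 14. ]), 86.4) [ 0.64848786 -0.00133305  0.06039118]
```

View pics/crop.png

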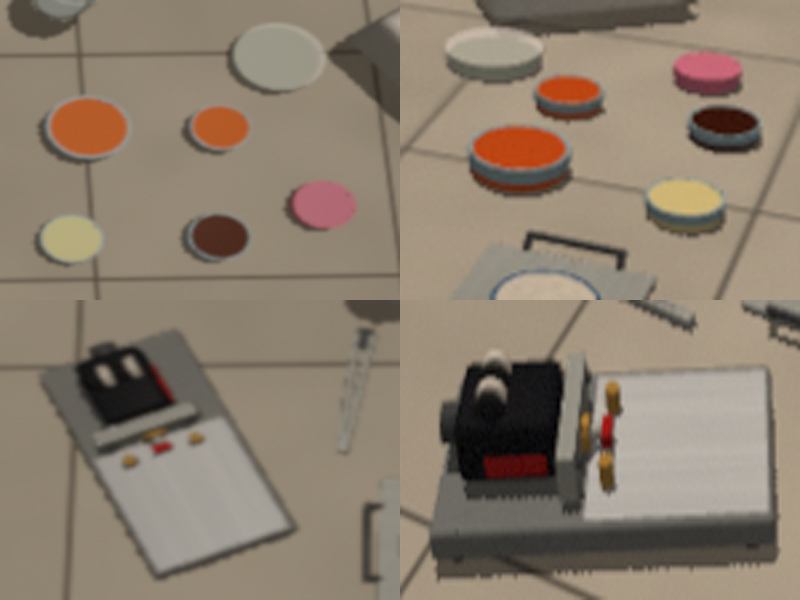

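Crop check: the small orange is the one to the upper right of the large orange, the pink one is separate and the cream dish is pale. The marker's brass posts flank the red nose. Measured dish tops (about 14.5 mm) and the sheet (about 22 mm) fit the text.

```bash
cat >> h.py <<'E'
def go(p,yaw=None):
    o=ctrl.get_obs(); M=R.from_rotvec(o["tool_rot"]).as_matrix()
    d=M.T@(np.array(p)-o["tool_pos"]); y=np.arctan2(M[1,0],M[0,0])
    print("yaw",round(y,4),"tilt",M[:,2].round(4),"total shares",(d/.06).round(3),"az total",None if yaw is None else round(-(yaw-y)/.1,3))
HOME=np.array([.5621,.2441]); MY=.429
E
python3 -c "
from h import *; go((.4358,-.2288,.09),MY)"
```

```text
yaw 0.4148 tilt [ 0.  0. -1.] total shares [ 5.111 -3.999  2.355] az total -0.142
```

Emit:
{"fn": "jog_arm", "kwargs": {
  "commands": [0.51,-0.4,0.23,0,0,0,85,0.51,-0.4,0.23,0,0,0,85,0.51,-0.4,0.23,0,0,0,85,0.51,-0.4,0.23,0,0,0,85,0.51,-0.4,0.23,0,0,0,85,0.51,-0.4,0.23,0,0,0,85,0.51,-0.4,0.23,0,0,0,85,0.51,-0.4,0.23,0,0,0,85,0.51,-0.4,0.23,0,0,0,85,0.51,-0.4,0.23,0,0,-0.14,85,0,0,0,0,0,0,85,0,0,0,0,0,0,85]
}}

```text
t: 3.2
tool_pos: [0.4354, -0.2295, 0.0937]
tool_rot: [3.069, 0.669, 0.0]
contact_force: [0.1, 0.4, -0.1]
opening: 0.085
grip_force: 0.0
```

```bash
python3 -c "
from h import *; go((.4358,-.2288,.003),MY)"
```

```text
yaw 0.429 tilt [ 4.e-04 -8.e-04 -1.e+00] total shares [ 0.011 -0.008  1.512] az total 0.0
```

Emit:
{"fn": "jog_arm", "kwargs": {
  "commands": [0.01,0,0.4,0,0,0,85,0,0,0.4,0,0,0,85,0,0,0.4,0,0,0,85,0,0,0.29,0,0,0,85,0,0,0,0,0,0,85,0,0,0,0,0,0,50,0,0,0,0,0,0,50,0,0,0,0,0,0,50,0,0,0,0,0,0,50,0,0,0,0,0,0,50,0,0,0,0,0,0,50],
  "newtons": 30
}}

```text
t: 4.58
tool_pos: [0.4369, -0.2297, 0.0057]
tool_rot: [3.067, 0.668, 0.003]
contact_force: [-1.2, 0.5, 5.2]
opening: 0.0579
grip_force: 32.1
```

Emit:
{"fn": "jog_arm", "kwargs": {
  "commands": [0,0,-0.25,0,0,0,50,0,0,-0.5,0,0,0,50,0,0,-0.65,0,0,0,50,0,0,0,0,0,0,50]
}}

```text
t: 5.08
tool_pos: [0.4383, -0.2304, 0.0926]
tool_rot: [3.063, 0.667, 0.009]
contact_force: [-0.7, 0.5, -0.7]
opening: 0.0582
grip_force: 32.3
```

```bash
python3 -c "
from h import *; go((.5212,.2254,.085),MY); print(ctrl.get_obs()['contact_force'],ctrl.get_obs()['opening'])"
```

```text
yaw 0.4291 tilt [ 0.0071 -0.0051 -1.    ] total shares [ 4.417 -6.335  0.098] az total 0.001
[-0.70499687  0.50235161 -0.66079399] 0.05817565137034123
```

Emit:
{"fn": "jog_arm", "kwargs": {
  "commands": [0.36,-0.52,0,0,0,0,50,0.36,-0.52,0,0,0,0,50,0.36,-0.52,0,0,0,0,50,0.36,-0.52,0,0,0,0,50,0.36,-0.52,0,0,0,0,50,0.36,-0.52,0,0,0,0,50,0.36,-0.52,0,0,0,0,50,0.36,-0.52,0,0,0,0,50,0.36,-0.52,0,0,0,0,50,0.36,-0.52,0,0,0,0,50,0.36,-0.52,0,0,0,0,50,0.36,-0.52,0,0,0,0,50,0,0,0,0,0,0,50,0,0,0,0,0,0,50,0,0,0,0,0,0,50]
}}

```text
t: 6.95
tool_pos: [0.5154, 0.2186, 0.0875]
tool_rot: [3.07, 0.667, -0.001]
contact_force: [-0.2, -0.4, -0.0]
opening: 0.0581
grip_force: 32.3
```

Run:
```python
from h import *
go((.5212,.2254,.030),MY); print(ctrl.get_obs()['contact_force'],ctrl.get_obs()['opening'])
T=[]
for c,b in(("top",(185,300,165,280)),("side",(230,370,180,360))):
    d=eyes.get_image(c); T.append(cv2.resize(d["image"][b[0]:b[1],b[2]:b[3]],(400,400),interpolation=cv2.INTER_CUBIC))
cv2.imwrite("pics/c2.png",cv2.cvtColor(np.hstack(T),cv2.COLOR_RGB2BGR))
```

```text
yaw 0.4277 tilt [-7.e-04 -3.e-04 -1.e+00] total shares [ 0.135 -0.064  0.959] az total -0.013
[-0.19727161 -0.37022481 -0.02383123] 0.05809492971256047
```

View pics/c2.png

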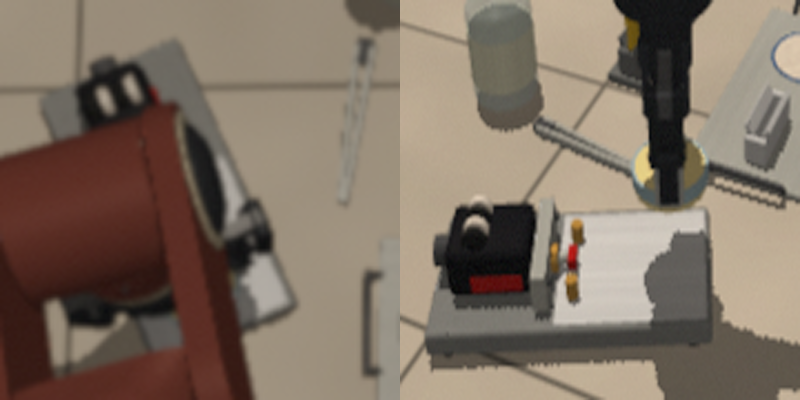

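The cream dish hangs level in the fingers above the front of the feed sheet, and the side view shows clear space up to the posts. Next I lower it.

Emit:
{"fn": "jog_arm", "kwargs": {
  "commands": [0.13,-0.06,0.4,0,0,0,50,0,0,0.35,0,0,0,50,0,0,0.15,0,0,0,50,0,0,0.05,0,0,0,50,0,0,0.02,0,0,0,50,0,0,0,0,0,0,50,0,0,0,0,0,0,50]
}}

```text
t: 7.92
tool_pos: [0.5218, 0.2262, 0.0304]
tool_rot: [-3.07, -0.668, -0.002]
contact_force: [-0.5, 0.2, 0.2]
opening: 0.0579
grip_force: 32.3
```

Release to settle, then regrip.

Emit:
{"fn": "jog_arm", "kwargs": {
  "commands": [0,0,0.03,0,0,0,50,0,0,0,0,0,0,50,0,0,0,0,0,0,66,0,0,0,0,0,0,66,0,0,0,0,0,0,66,0,0,0,0,0,0,66,0,0,0,0,0,0,50,0,0,0,0,0,0,50,0,0,0,0,0,0,50,0,0,0,0,0,0,50],
  "newtons": 30
}}

```text
t: 9.18
tool_pos: [0.5218, 0.2262, 0.0285]
tool_rot: [-3.07, -0.668, -0.001]
contact_force: [-1.0, 0.0, 5.6]
opening: 0.058
grip_force: 32.2
```

Emit:
{"fn": "jog_arm", "kwargs": {
  "commands": [0.1,0,-0.01,0,0,0,50,0.2,0,0,0,0,0,50,0.2,0,0,0,0,0,50,0.08,0,0,0,0,0,50,0,0,0,0,0,0,50,0,0,0,0,0,0,50]
}}

```text
t: 9.93
tool_pos: [0.5535, 0.2406, 0.0285]
tool_rot: [-3.07, -0.668, -0.002]
contact_force: [1.5, 0.1, 2.7]
opening: 0.0579
grip_force: 32.3
```

```bash
cat >> h.py <<'E'
def mk():
    o=ctrl.get_obs(); X=np.array([np.cos(MY),np.sin(MY)]);Y=np.array([-X[1],X[0]]); d=o["tool_pos"][:2]-HOME; f=o["contact_force"]
    print("TCP in marker mm",(d@X*1e3).round(2),(d@Y*1e3).round(2),"z",(o["tool_pos"][2]*1e3).round(1),"F",(f[:2]@X).round(2),(f[:2]@Y).round(2),f[2].round(2),"open",o["opening"].round(4),o["t"])
E
python3 -c "
from h import *; mk(); go((.5621,.2441,.0285),MY)"
```

```text
Traceback (most recent call last):
  File "h.py", line 24, in mk
    print("TCP in marker mm",(d@X*1e3).round(2),(d@Y*1e3).round(2),"z",(o["tool_pos"][2]*1e3).round(1),"F",(f[:2]@X).round(2),(f[:2]@Y).round(2),f[2].round(2),"open",o["opening"].round(4),o["t"])
                                                                                                                                                                      ^^^^^^^^^^^^^^^^^^
AttributeError: 'float' object has no attribute 'round'
```

Emit:
{"fn": "jog_arm", "kwargs": {
  "commands": [0.06,0,0,0,0,0,50,0.04,0,0,0,0,0,50,0,0,0,0,0,0,50,0,0,0,0,0,0,50]
}}

```text
t: 10.42
tool_pos: [0.5571, 0.2424, 0.0285]
tool_rot: [3.069, 0.669, -0.006]
contact_force: [-4.5, -2.2, 7.6]
opening: 0.058
grip_force: 32.7
```

```bash
sed -i 's/o\["opening"\].round(4)/round(o["opening"],4)/' h.py; python3 -c "
from h import *; mk()"
```

```text
TCP in marker mm -5.21 0.53 z 28.5 F -5.03 -0.06 7.56 open 0.058 10.425
```

Emit:
{"fn": "jog_arm", "kwargs": {
  "commands": [0.04,0,0,0,0,0,50,0.03,0,0,0,0,0,50,0,0,0,0,0,0,50,0,0,0,0,0,0,50]
}}

```text
t: 10.92
tool_pos: [0.56, 0.2437, 0.0284]
tool_rot: [3.068, 0.669, -0.011]
contact_force: [-8.7, -4.3, 10.8]
opening: 0.058
grip_force: 33.0
```

```bash
python3 -c "
from h import *; mk()"
```

```text
TCP in marker mm -2.09 0.53 z 28.4 F -9.66 -0.28 10.8 open 0.058 10.925
```

Emit:
{"fn": "jog_arm", "kwargs": {
  "commands": [0.03,0,-0.02,0,0,0,50,0.03,0,0,0,0,0,50,0,0,0,0,0,0,50,0,0,0,0,0,0,50]
}}

```text
t: 11.42
tool_pos: [0.5627, 0.245, 0.0285]
tool_rot: [3.068, 0.668, -0.012]
contact_force: [-6.9, -3.2, 5.4]
opening: 0.0581
grip_force: 32.6
```

```bash
python3 -c "
from h import *; mk()"
```

```text
TCP in marker mm 0.88 0.53 z 28.5 F -7.65 -0.04 5.43 open 0.0581 11.425
```

Emit:
{"fn": "jog_arm", "kwargs": {
  "commands": [0.03,0,0,0,0,0,50,0.03,0,0,0,0,0,50,0,0,0,0,0,0,50,0,0,0,0,0,0,50]
}}

```text
t: 11.92
tool_pos: [0.5638, 0.2454, 0.0284]
tool_rot: [3.066, 0.669, -0.022]
contact_force: [-14.2, -7.2, 12.5]
opening: 0.0577
grip_force: 33.3
```

```bash
python3 -c "
from h import *; mk()"
```

```text
TCP in marker mm 2.11 0.49 z 28.4 F -15.9 -0.65 12.49 open 0.0577 11.925
```

Emit:
{"fn": "jog_arm", "kwargs": {
  "commands": [0.01,0,0,0,0,0,50,0,0,0,0,0,0,50,0,0,0,0,0,0,50,0,0,0,0,0,0,50,0,0,0,0,0,0,50,0,0,0,0,0,0,50,0,0,0,0,0,0,50,0,0,0,0,0,0,50,0,0,0,0,0,0,50,0,0,0,0,0,0,50,0,0,0,0,0,0,50,0,0,0,0,0,0,50,0,0,0,0,0,0,50,0,0,0,0,0,0,50,0,0,0,0,0,0,50,0,0,0,0,0,0,50,0,0,0,0,0,0,50,0,0,0,0,0,0,50,0,0,0,0,0,0,50]
}}

```text
t: 14.3
tool_pos: [0.5638, 0.2454, 0.0284]
tool_rot: [3.066, 0.669, -0.025]
contact_force: [-16.6, -8.3, 14.0]
opening: 0.0581
grip_force: 33.5
```

```bash
python3 -c "
from h import *; mk()
d=eyes.get_image('side'); cv2.imwrite('pics/c3.png',cv2.cvtColor(cv2.resize(d['image'][280:365,180:330],(800,453),interpolation=cv2.INTER_CUBIC),cv2.COLOR_RGB2BGR))"
```

```text
TCP in marker mm 2.13 0.5 z 28.4 F -18.55 -0.61 14.03 open 0.0581 14.3
```

View pics/c3.png

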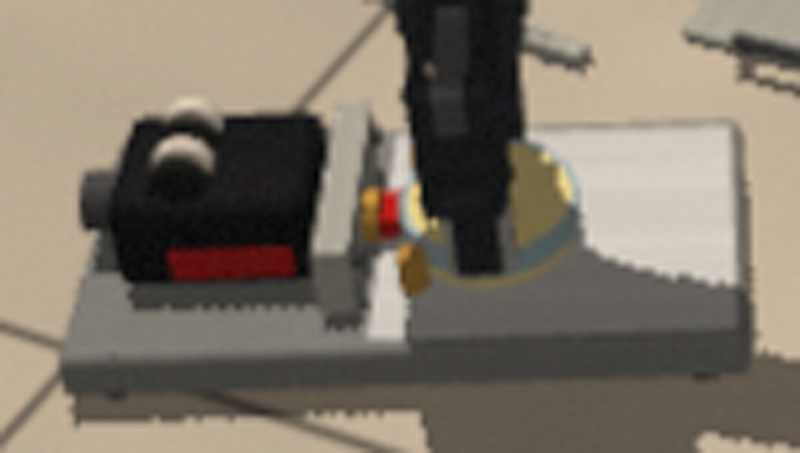

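Side picture: the dish lies between the posts' side (post at 412,270) and is flat on the sheet. The red nose (390,213) touches it. I'll check the seating numerically from the side camera, which looks across the push direction.

```bash
cat >> h.py <<'E'
def seat():
    d=eyes.get_image("side"); w=cloud(d); I=cv2.cvtColor(d["image"],cv2.COLOR_RGB2HSV).astype(int); H,S,V=I[...,0],I[...,1],I[...,2]
    X=np.array([np.cos(MY),np.sin(MY)]);Y=np.array([-X[1],X[0]]); q=(w[...,:2]-HOME); x=q@X*1e3; y=q@Y*1e3; z=w[...,2]*1e3
    b=(S>80)&(z>25)&(z<43)&(abs(x-25)<10)&(abs(abs(y)-27)<9)&(H>8)&(H<30)
    for s in(-1,1):
        k=b&(y*s>0); print("post",k.sum(),x[k].mean().round(1),y[k].mean().round(1),"xrange",np.ptp(x[k]).round(1)) if k.sum() else 0
    k=(z>33)&(z<41)&(x<33)&(x>-45)&(abs(y)<34)
    for y0 in range(-28,29,4):
        j=k&(abs(y-y0)<2); c=np.sqrt(max(0,900-y0**2))
        if j.sum(): print(y0,"n",j.sum(),"x",x[j].min().round(1),x[j].max().round(1),"centre from back",(x[j].min()+c).round(1),"front",(x[j].max()-c).round(1))
    n=(((H<6)|(H>174))&(S>140)&(z>23)&(z<40)&(x<40)&(x>10)); print("nose x",n.sum(),np.percentile(x[n],[0,50,100]).round(1) if n.sum() else 0)
E
python3 -c "
from h import *; seat()"
```

```text
post 2 28.6 -23.3 xrange 0.1
post 49 23.2 27.6 xrange 12.0
-28 n 10 x -13.1 29.2 centre from back -2.3 front 18.4
-24 n 10 x -17.0 28.7 centre from back 1.0 front 10.7
-20 n 11 x -20.8 -6.2 centre from back 1.6 front -28.6
-16 n 16 x -22.7 -8.2 centre from back 2.7 front -33.6
-12 n 18 x -26.3 27.6 centre from back 1.2 front 0.1
-8 n 22 x -26.5 32.6 centre from back 2.4 front 3.7
-4 n 27 x -28.5 32.4 centre from back 1.3 front 2.7
0 n 25 x -28.5 32.1 centre from back 1.5 front 2.1
4 n 25 x -28.5 31.7 centre from back 1.2 front 1.9
8 n 31 x -28.6 29.5 centre from back 0.3 front 0.6
12 n 25 x -27.1 27.2 centre from back 0.4 front -0.3
16 n 28 x -25.3 27.2 centre from back 0.1 front 1.9
20 n 27 x -23.8 25.2 centre from back -1.4 front 2.9
24 n 32 x -20.4 27.8 centre from back -2.4 front 9.8
28 n 18 x -15.4 27.8 centre from back -4.6 front 17.0
nose x 28 [31.6 34.9 37.2]
```

Seated: the last 0.6 mm commanded added 2.6 N with no travel, side force is near zero, and the nose moved about 8 mm. Next, the pile.

Emit:
{"fn": "jog_arm", "kwargs": {
  "commands": [-0.1,0,0,0,0,0,50,-0.2,0,-0.02,0,0,0,50,-0.2,0,-0.05,0,0,0,50,-0.2,0,-0.1,0,0,0,50,-0.1,0,-0.3,0,0,0,50,0,0,-0.5,0,0,0,50,0,0,0,0,0,0,50,0,0,0,0,0,0,50]
}}

```text
t: 15.4
tool_pos: [0.5254, 0.2279, 0.0876]
tool_rot: [-3.07, -0.668, 0.0]
contact_force: [-0.4, -0.7, -0.3]
opening: 0.0579
grip_force: 32.2
```

```bash
python3 -c "
from h import *; mk(); go((.4935,-.0668,.08),MY)"
```

```text
TCP in marker mm -40.15 0.54 z 87.6 F -0.61 -0.45 -0.35 open 0.0579 15.4
yaw 0.4288 tilt [-1.e-04 -0.e+00 -1.e+00] total shares [-2.525  4.246  0.127] az total -0.002
```

Emit:
{"fn": "jog_arm", "kwargs": {
  "commands": [-0.25,0.42,0,0,0,0,50,-0.25,0.42,0,0,0,0,50,-0.25,0.42,0,0,0,0,50,-0.25,0.42,0,0,0,0,50,-0.25,0.42,0,0,0,0,50,-0.25,0.42,0,0,0,0,50,-0.25,0.42,0,0,0,0,50,-0.25,0.42,0,0,0,0,50,-0.25,0.42,0,0,0,0,50,-0.25,0.42,0,0,0,0,50,0,0,0,0,0,0,50,0,0,0,0,0,0,50,0,0,0,0,0,0,50]
}}

```text
t: 17.02
tool_pos: [0.4939, -0.0627, 0.0874]
tool_rot: [-3.069, -0.67, 0.001]
contact_force: [-0.0, 0.6, -0.9]
opening: 0.0578
grip_force: 32.2
```

```bash
python3 -c "
from h import *; go((.4935,-.0668,.0135),MY)"
```

```text
yaw 0.4299 tilt [-8.e-04  4.e-04 -1.e+00] total shares [-0.034  0.061  1.232] az total 0.009
```

Emit:
{"fn": "jog_arm", "kwargs": {
  "commands": [-0.03,0.06,0.5,0,0,0,50,0,0,0.4,0,0,0,50,0,0,0.2,0,0,0,50,0,0,0.1,0,0,0,50,0,0,0.03,0,0,0,50,0,0,0,0,0,0,50,0,0,0,0,0,0,50]
}}

```text
t: 17.9
tool_pos: [0.4946, -0.0677, 0.0149]
tool_rot: [3.069, 0.668, 0.002]
contact_force: [-0.4, -0.3, -0.5]
opening: 0.0579
grip_force: 32.3
```

```bash
python3 -c "
from h import *; go((.4935,-.0668,.0125),MY)"
```

```text
yaw 0.4288 tilt [ 1.4e-03 -4.0e-04 -1.0e+00] total shares [-0.01  -0.022  0.04 ] az total -0.002
```

Emit:
{"fn": "jog_arm", "kwargs": {
  "commands": [0,-0.01,0.03,0,0,0,50,0,0,0,0,0,0,50,0,0,0,0,0,0,66,0,0,0,0,0,0,72,0,0,0,0,0,0,85,0,0,0,0,0,0,85,0,0,-0.2,0,0,0,85,0,0,-0.5,0,0,0,85,0,0,-0.6,0,0,0,85,0,0,0,0,0,0,85,0,0,0,0,0,0,85]
}}

```text
t: 19.27
tool_pos: [0.4936, -0.0669, 0.0903]
tool_rot: [-3.07, -0.668, -0.0]
contact_force: [0.0, -0.1, -1.3]
opening: 0.085
grip_force: 0.0
```

Run:
```python
from h import *
print(ctrl.get_obs()["tool_pos"],ctrl.get_obs()["contact_force"])
for c in("side","top"):
    d=eyes.get_image(c); w=cloud(d)
    for n,p,lo in(("cream",(.494,-.067),.017),("orange",(.5738,-.378),.011),("brown",(.435,-.366),.011)):
        try: r=dish(w,p,lo=lo,hi=lo+.011,r=.045); print(c,n,r[:4],np.median(d["image"][r[4]],0))
        except Exception as e: print(c,n,e)
    if c=="side": cv2.imwrite('pics/c4.png',cv2.cvtColor(cv2.resize(d['image'][160:310,260:460],(800,600),interpolation=cv2.INTER_CUBIC),cv2.COLOR_RGB2BGR))
```

```text
[ 0.49355233 -0.06694128  0.09031606] [ 0.02268745 -0.11567803 -1.31132174]
side cream (array([ 0.4914, -0.0644]), np.int64(330), np.float64(0.021), array([0.059, 0.063])) [120.  114.   93.5]
side orange (array([ 0.5492, -0.3813]), np.int64(21), np.float64(0.0141), array([0.014, 0.04 ])) [161.  98.  83.]
side brown (array([ 0.4339, -0.3646]), np.int64(191), np.float64(0.0145), array([0.059, 0.071])) [61. 28. 18.]
top cream (array([ 0.4714, -0.0661]), np.int64(65), np.float64(0.0205), array([0.015, 0.042])) [99. 91. 70.]
top orange (array([ 0.5744, -0.379 ]), np.int64(390), np.float64(0.0145), array([0.059, 0.06 ])) [189.  99.  45.]
top brown (array([ 0.4365, -0.3673]), np.int64(422), np.float64(0.0144), array([0.059, 0.061])) [86. 50. 37.]
```

View pics/c4.png

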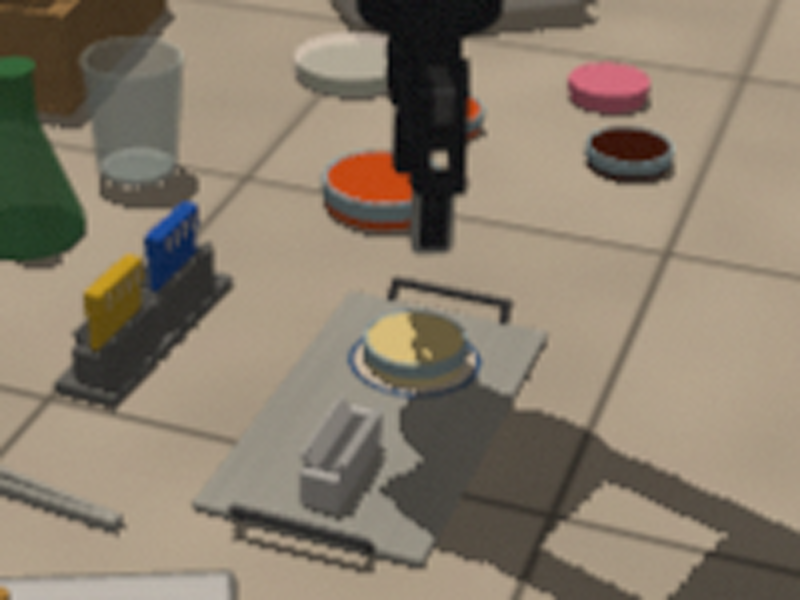

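The cream dish sits centred inside the blue ring (pic 415,350). Orange and brown have not moved. Next, orange.

```bash
python3 -c "
from h import *; go((.5746,-.3790,.09),MY)"
```

```text
yaw 0.4288 tilt [-2.3e-03  7.0e-04 -1.0e+00] total shares [-0.923  5.301 -0.022] az total -0.002
```

Emit:
{"fn": "jog_arm", "kwargs": {
  "commands": [-0.092,0.53,0,0,0,0,85,-0.092,0.53,0,0,0,0,85,-0.092,0.53,0,0,0,0,85,-0.092,0.53,0,0,0,0,85,-0.092,0.53,0,0,0,0,85,-0.092,0.53,0,0,0,0,85,-0.092,0.53,0,0,0,0,85,-0.092,0.53,0,0,0,0,85,-0.092,0.53,0,0,0,0,85,-0.092,0.53,0,0,0,0,85,0,0,0,0,0,0,85,0,0,0,0,0,0,85,0,0,0,0,0,0,85]
}}

```text
t: 21.0
tool_pos: [0.5754, -0.3779, 0.0896]
tool_rot: [-3.068, -0.669, 0.001]
contact_force: [0.5, 0.2, 0.5]
opening: 0.0847
grip_force: 0.0
```

```bash
python3 -c "
from h import *; go((.5746,-.3790,.006),MY)
d=eyes.get_image('side'); w=cloud(d)
r=dish(w,(.572,-.377),r=.05); print(r[:4],np.median(d['image'][r[4]],0))"
```

```text
yaw 0.4296 tilt [-0.0011  0.0011 -1.    ] total shares [-0.019  0.013  1.393] az total 0.006
(array([ 0.5723, -0.3766]), np.int64(167), np.float64(0.0145), array([0.059, 0.064])) [127.  70.  23.]
```

Emit:
{"fn": "jog_arm", "kwargs": {
  "commands": [-0.02,0.01,0.4,0,0,0,85,0,0,0.4,0,0,0,85,0,0,0.4,0,0,0,85,0,0,0.18,0,0,0,85,0,0,0,0,0,0,85,0,0,0,0,0,0,50,0,0,0,0,0,0,50,0,0,0,0,0,0,50,0,0,0,0,0,0,50,0,0,0,0,0,0,50,0,0,-0.3,0,0,0,50,0,0,-0.5,0,0,0,50,0,0,-0.6,0,0,0,50,0,0,0,0,0,0,50,0,0,0,0,0,0,50],
  "newtons": 30
}}

```text
t: 22.92
tool_pos: [0.5748, -0.3801, 0.0918]
tool_rot: [3.069, 0.668, 0.0]
contact_force: [0.4, -0.2, 0.7]
opening: 0.05
grip_force: 0.0
```

```bash
python3 -c "
from h import *; go((.5216,.2260,.09),MY)"
```

```text
yaw 0.4289 tilt [ 2.e-04 -1.e-04 -1.e+00] total shares [ 3.394 -9.555  0.029] az total -0.001
```

Missed grip: the fingers closed to 50 mm with no force. I'll look again.

Emit:
{"fn": "jog_arm", "kwargs": {
  "commands": [0,0,-0.6,0,0,0,85,-0.5,0.5,-0.3,0,0,0,85,-0.5,0.5,0,0,0,0,85,-0.5,0.5,0,0,0,0,85,0,0,0,0,0,0,85]
}}

```text
t: 23.55
tool_pos: [0.5283, -0.5013, 0.1433]
tool_rot: [-3.069, -0.662, 0.003]
contact_force: [-1.0, -0.1, -0.5]
opening: 0.085
grip_force: 0.0
```

Run:
```python
from h import *
for c in("side","top"):
    d=eyes.get_image(c); w=cloud(d); I=cv2.cvtColor(d["image"],cv2.COLOR_RGB2HSV).astype(int)
    m=near(w,(.56,-.35),.25,.004,.03)&((I[...,0]<16)|(I[...,0]>170))&(I[...,1]>130)
    N,L,st,_=cv2.connectedComponentsWithStats(m.astype(np.uint8))
    for i in range(1,N):
        if st[i,4]>40: q=w[L==i]; print(c,st[i],q.mean(0).round(4),np.percentile(q[:,2],[5,95]).round(4),np.median(d["image"][L==i],0))
    if c=="side": a=d["image"][150:240,300:450]
    else: b=d["image"][180:330,380:530]
cv2.imwrite('pics/c5.png',cv2.cvtColor(np.hstack([cv2.resize(x,(400,300),interpolation=cv2.INTER_CUBIC) for x in(a,b)]),cv2.COLOR_RGB2BGR))
```

```text
side [362 183  18   8 112] [ 0.5712 -0.3743  0.0147] [0.0125 0.0164] [191.  71.  20.]
side [408 193  18   7 102] [ 0.4355 -0.364   0.0145] [0.0127 0.0159] [30. 14.  7.]
side [342 198  28  12 265] [ 0.5743 -0.2489  0.0202] [0.0184 0.022 ] [191.  70.  20.]
top [399 230  28  27 601] [ 0.5769 -0.2514  0.0197] [0.0161 0.0231] [192. 100.  46.]
top [452 234  20  20 313] [ 0.5745 -0.3774  0.0143] [0.0106 0.0178] [190.  99.  44.]
top [453 288  19  19 283] [ 0.438  -0.3682  0.0143] [0.0106 0.0185] [34. 16. 10.]
```

View pics/c5.png

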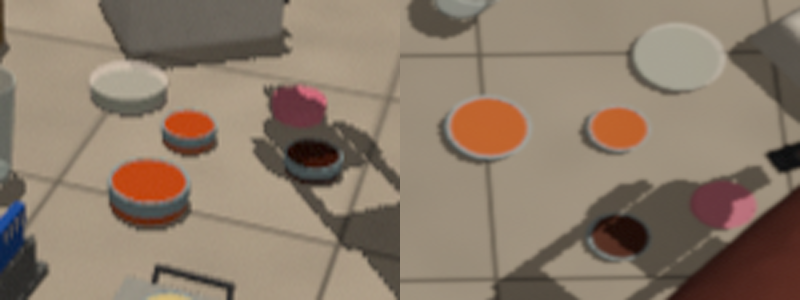

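The orange dish still lies flat at (0.5745, -0.378), unmoved (pic 190,128), so the grip was too high. I'll retry lower and check before lifting.

```bash
python3 -c "
from h import *; go((.5745,-.3785,.05),MY)"
```

```text
yaw 0.428 tilt [-0.0017  0.0028 -1.    ] total shares [ 1.511 -1.51   1.563] az total -0.01
```

Emit:
{"fn": "jog_arm", "kwargs": {
  "commands": [0.5,-0.5,0.3,0,0,0,85,0.5,-0.5,0.3,0,0,0,85,0.5,-0.5,0.3,0,0,0,85,0,0,0.3,0,0,0,85,0,0,0.3,0,0,0,85,0,0,0,0,0,0,85,0,0,0,0,0,0,85,0,0,0,0,0,0,85]
}}

```text
t: 24.65
tool_pos: [0.5753, -0.3814, 0.0567]
tool_rot: [3.068, 0.667, 0.002]
contact_force: [0.1, -0.3, 0.8]
opening: 0.0853
grip_force: 0.0
```

```bash
python3 -c "
from h import *; go((.5745,-.3785,.003),MY)"
```

```text
yaw 0.4279 tilt [ 0.0016 -0.0013 -1.    ] total shares [ 0.007 -0.051  0.896] az total -0.011
```

Emit:
{"fn": "jog_arm", "kwargs": {
  "commands": [0,-0.05,0.3,0,0,0,85,0,0,0.3,0,0,0,85,0,0,0.2,0,0,0,85,0,0,0.1,0,0,0,85,0,0,0,0,0,0,85,0,0,0,0,0,0,85]
}}

```text
t: 25.4
tool_pos: [0.5742, -0.3779, 0.0022]
tool_rot: [3.069, 0.668, 0.001]
contact_force: [-0.4, -0.4, 0.2]
opening: 0.0851
grip_force: 0.0
```

Emit:
{"fn": "jog_arm", "kwargs": {
  "commands": [0,0,0,0,0,0,62,0,0,0,0,0,0,62,0,0,0,0,0,0,50,0,0,0,0,0,0,50,0,0,0,0,0,0,50,0,0,0,0,0,0,50],
  "newtons": 30
}}

```text
t: 26.15
tool_pos: [0.5742, -0.3779, 0.0024]
tool_rot: [3.069, 0.668, 0.001]
contact_force: [-1.2, 0.5, 5.8]
opening: 0.0582
grip_force: 32.6
```

Gripped. Lift gently.

Emit:
{"fn": "jog_arm", "kwargs": {
  "commands": [0,0,-0.2,0,0,0,50,0,0,-0.4,0,0,0,50,0,0,-0.5,0,0,0,50,0,0,-0.4,0,0,0,50,0,0,0,0,0,0,50,0,0,0,0,0,0,50]
}}

```text
t: 26.9
tool_pos: [0.5732, -0.3771, 0.0908]
tool_rot: [-3.069, -0.668, 0.001]
contact_force: [-0.1, 0.5, -0.3]
opening: 0.0583
grip_force: 32.3
```

```bash
python3 -c "
from h import *; go((.5216,.2260,.09),MY)"
```

```text
yaw 0.4288 tilt [-1.e-03  8.e-04 -1.e+00] total shares [ 3.397 -9.499  0.022] az total -0.002
```

Emit:
{"fn": "jog_arm", "kwargs": {
  "commands": [0.212,-0.59,0,0,0,0,50,0.212,-0.59,0,0,0,0,50,0.212,-0.59,0,0,0,0,50,0.212,-0.59,0,0,0,0,50,0.212,-0.59,0,0,0,0,50,0.212,-0.59,0,0,0,0,50,0.212,-0.59,0,0,0,0,50,0.212,-0.59,0,0,0,0,50,0.212,-0.59,0,0,0,0,50,0.212,-0.59,0,0,0,0,50,0.212,-0.59,0,0,0,0,50,0.212,-0.59,0,0,0,0,50,0.212,-0.59,0,0,0,0,50,0.212,-0.59,0,0,0,0,50,0.212,-0.59,0,0,0,0,50,0.212,-0.59,0,0,0,0,50,0,0,0,0,0,0,50,0,0,0,0,0,0,50,0,0,0,0,0,0,50]
}}

```text
t: 29.28
tool_pos: [0.523, 0.2212, 0.0908]
tool_rot: [3.07, 0.666, -0.002]
contact_force: [-0.2, -0.6, -0.1]
opening: 0.0586
grip_force: 32.4
```

```bash
python3 -c "
from h import *; mk(); go((.5214,.2264,.026),MY)"
```

```text
TCP in marker mm -45.04 -4.57 z 90.8 F -0.45 -0.45 -0.11 open 0.0586 29.275
yaw 0.4275 tilt [-1.1e-03 -5.0e-04 -1.0e+00] total shares [ 0.012 -0.09   1.08 ] az total -0.015
```

Emit:
{"fn": "jog_arm", "kwargs": {
  "commands": [0.01,-0.085,0.4,0,0,-0.01,50,0,0,0.35,0,0,0,50,0,0,0.2,0,0,0,50,0,0,0.1,0,0,0,50,0,0,0.02,0,0,0,50,0,0,0,0,0,0,50,0,0,0,0,0,0,50]
}}

```text
t: 30.15
tool_pos: [0.5223, 0.2273, 0.0281]
tool_rot: [-3.069, -0.67, -0.002]
contact_force: [-0.7, -0.0, -0.4]
opening: 0.0586
grip_force: 32.4
```

```bash
python3 -c "
from h import *; mk()"
```

```text
TCP in marker mm -43.19 1.3 z 28.1 F -0.7 0.26 -0.44 open 0.0586 30.15
```

Emit:
{"fn": "jog_arm", "kwargs": {
  "commands": [0,0.013,0.04,0,0,0,50,0,0,0,0,0,0,50,0,0,0.01,0,0,0,68,0,0,0,0,0,0,68,0,0,0,0,0,0,68,0,0,0,0,0,0,68,0,0,0,0,0,0,50,0,0,0,0,0,0,50,0,0,0,0,0,0,50,0,0,0,0,0,0,50],
  "newtons": 30
}}

```text
t: 31.4
tool_pos: [0.5225, 0.2265, 0.0248]
tool_rot: [-3.069, -0.67, -0.001]
contact_force: [-0.3, -0.4, 4.0]
opening: 0.0585
grip_force: 32.5
```

```bash
python3 -c "
from h import *; mk()"
```

```text
TCP in marker mm -43.35 0.52 z 24.8 F -0.41 -0.21 4.01 open 0.0585 31.4
```

Emit:
{"fn": "jog_arm", "kwargs": {
  "commands": [0.1,0,-0.02,0,0,0,50,0.2,0,0,0,0,0,50,0.2,0,0,0,0,0,50,0.1,0,0,0,0,0,50,0.05,0,0,0,0,0,50,0.05,0,-0.01,0,0,0,50,0.05,0,0,0,0,0,50,0.03,0,0,0,0,0,50,0,0,0,0,0,0,50,0,0,0,0,0,0,50]
}}

```text
t: 32.65
tool_pos: [0.5633, 0.2454, 0.0253]
tool_rot: [3.069, 0.67, -0.005]
contact_force: [-5.5, -3.8, 0.5]
opening: 0.0587
grip_force: 32.3
```

```bash
python3 -c "
from h import *; mk()"
```

```text
TCP in marker mm 1.63 0.66 z 25.3 F -6.56 -1.13 0.54 open 0.0587 32.65
```

Emit:
{"fn": "jog_arm", "kwargs": {
  "commands": [0.02,0,0,0,0,0,50,0.02,0,0,0,0,0,50,0,0,0,0,0,0,50,0,0,0,0,0,0,50]
}}

```text
t: 33.15
tool_pos: [0.5638, 0.2454, 0.0249]
tool_rot: [3.067, 0.67, -0.013]
contact_force: [-8.8, -6.9, 3.4]
opening: 0.0586
grip_force: 32.6
```

```bash
python3 -c "
from h import *; mk()"
```

```text
TCP in marker mm 2.1 0.45 z 24.9 F -10.89 -2.56 3.37 open 0.0586 33.15
```

Emit:
{"fn": "jog_arm", "kwargs": {
  "commands": [0.03,0.01,0,0,0,0,50,0.02,0,0,0,0,0,50,0,0,0,0,0,0,50,0,0,0,0,0,0,50]
}}

```text
t: 33.65
tool_pos: [0.564, 0.2454, 0.0248]
tool_rot: [3.066, 0.671, -0.025]
contact_force: [-19.2, -9.7, 11.5]
opening: 0.0584
grip_force: 33.2
```

```bash
python3 -c "
from h import *; mk()"
```

```text
TCP in marker mm 2.28 0.35 z 24.8 F -21.5 -0.81 11.53 open 0.0584 33.65
```

Emit:
{"fn": "jog_arm", "kwargs": {
  "commands": [-0.01,0,0,0,0,0,50,0,0,0,0,0,0,50,0,0,0,0,0,0,50,0,0,0,0,0,0,50,0,0,0,0,0,0,50,0,0,0,0,0,0,50,0,0,0,0,0,0,50,0,0,0,0,0,0,50,0,0,0,0,0,0,50,0,0,0,0,0,0,50,0,0,0,0,0,0,50,0,0,0,0,0,0,50,0,0,0,0,0,0,50,0,0,0,0,0,0,50,0,0,0,0,0,0,50,0,0,0,0,0,0,50,0,0,0,0,0,0,50,0,0,0,0,0,0,50,0,0,0,0,0,0,50]
}}

```text
t: 36.02
tool_pos: [0.564, 0.2454, 0.0248]
tool_rot: [3.066, 0.671, -0.022]
contact_force: [-16.1, -8.6, 9.1]
opening: 0.0583
grip_force: 33.0
```

```bash
python3 -c "
from h import *; mk(); seat()"
```

```text
TCP in marker mm 2.29 0.34 z 24.8 F -18.2 -1.14 9.08 open 0.0583 36.025
post 46 23.5 28.1 xrange 12.7
-28 n 9 x -13.1 29.0 centre from back -2.3 front 18.2
-24 n 7 x -17.0 28.5 centre from back 1.0 front 10.5
-20 n 14 x -20.7 28.5 centre from back 1.6 front 6.1
-16 n 15 x -22.6 -6.4 centre from back 2.7 front -31.8
-12 n 19 x -26.4 27.4 centre from back 1.1 front -0.1
-8 n 21 x -26.5 32.7 centre from back 2.4 front 3.8
-4 n 23 x -28.4 32.3 centre from back 1.3 front 2.6
0 n 25 x -28.5 32.0 centre from back 1.5 front 2.0
4 n 28 x -28.6 29.6 centre from back 1.2 front -0.2
8 n 25 x -28.7 31.4 centre from back 0.3 front 2.5
12 n 28 x -27.0 27.5 centre from back 0.5 front -0.0
16 n 28 x -25.4 25.3 centre from back 0.0 front -0.1
20 n 20 x -23.5 24.9 centre from back -1.2 front 2.5
24 n 37 x -20.3 28.1 centre from back -2.3 front 10.1
28 n 17 x -11.9 27.8 centre from back -1.2 front 17.0
nose x 28 [31.4 35.1 37.9]
```

Same seated position and the same hard stop. Next, carry it to the pile.

Emit:
{"fn": "jog_arm", "kwargs": {
  "commands": [-0.1,0,0,0,0,0,50,-0.2,0,-0.02,0,0,0,50,-0.2,0,-0.05,0,0,0,50,-0.2,0,-0.1,0,0,0,50,-0.1,0,-0.3,0,0,0,50,0,0,-0.5,0,0,0,50,0,0,-0.1,0,0,0,50,0,0,0,0,0,0,50]
}}

```text
t: 37.08
tool_pos: [0.5258, 0.2275, 0.0909]
tool_rot: [-3.069, -0.67, -0.003]
contact_force: [-0.3, -0.7, -1.0]
opening: 0.0585
grip_force: 32.4
```

```bash
python3 -c "
from h import *; mk(); go((.4936,-.0669,.09),MY)"
```

```text
TCP in marker mm -39.9 -0.04 z 90.9 F -0.52 -0.48 -1.03 open 0.0585 37.075
yaw 0.4298 tilt [ 1.6e-03  5.0e-04 -1.0e+00] total shares [-2.533  4.236  0.011] az total 0.008
```

Emit:
{"fn": "jog_arm", "kwargs": {
  "commands": [-0.253,0.424,0,0,0,0,50,-0.253,0.424,0,0,0,0,50,-0.253,0.424,0,0,0,0,50,-0.253,0.424,0,0,0,0,50,-0.253,0.424,0,0,0,0,50,-0.253,0.424,0,0,0,0,50,-0.253,0.424,0,0,0,0,50,-0.253,0.424,0,0,0,0,50,-0.253,0.424,0,0,0,0,50,-0.253,0.424,0,0,0,0,50,0,0,0,0,0,0,50,0,0,0.4,0,0,0,50,0,0,0.2,0,0,0,50,0,0,0,0,0,0,50,0,0,0,0,0,0,50,0,0,0,0,0,0,50,0,0,0,0,0,0,50]
}}

```text
t: 39.2
tool_pos: [0.494, -0.0672, 0.055]
tool_rot: [3.069, 0.67, 0.002]
contact_force: [0.3, -0.2, -0.4]
opening: 0.0584
grip_force: 32.4
```

```bash
python3 -c "
from h import *; go((.4936,-.0669,.025),MY)"
```

```text
yaw 0.4298 tilt [ 1.2e-03 -3.0e-04 -1.0e+00] total shares [-0.005 -0.008  0.5  ] az total 0.008
```

Emit:
{"fn": "jog_arm", "kwargs": {
  "commands": [0,-0.01,0.3,0,0,0,50,0,0,0.15,0,0,0,50,0,0,0.04,0,0,0,50,0,0,0.01,0,0,0,50,0,0,0,0,0,0,50,0,0,0,0,0,0,50,0,0,0,0,0,0,50]
}}

```text
t: 40.08
tool_pos: [0.4934, -0.0666, 0.0244]
tool_rot: [3.069, 0.67, 0.0]
contact_force: [-0.6, -0.0, 0.2]
opening: 0.0579
grip_force: 32.4
```

```bash
python3 -c "
from h import *; go((.4936,-.0669,.0238),MY)"
```

```text
yaw 0.4298 tilt [ 3.e-04 -1.e-04 -1.e+00] total shares [0.001 0.006 0.01 ] az total 0.008
```

Emit:
{"fn": "jog_arm", "kwargs": {
  "commands": [0,0,0.01,0,0,0,50,0,0,0,0,0,0,50,0,0,0,0,0,0,66,0,0,0,0,0,0,72,0,0,0,0,0,0,85,0,0,0,0,0,0,85,0,0,-0.2,0,0,0,85,0,0,-0.5,0,0,0,85,0,0,-0.4,0,0,0,85,0,0,0,0,0,0,85]
}}

```text
t: 41.32
tool_pos: [0.4954, -0.0672, 0.0928]
tool_rot: [3.067, 0.669, 0.008]
contact_force: [0.3, -0.1, -1.2]
opening: 0.0848
grip_force: 0.0
```

Run:
```python
from h import *
go((.4365,-.3675,.09),MY)
for c in("side","top"):
    d=eyes.get_image(c); w=cloud(d)
    for n,p,lo in(("pile",(.494,-.067),.033),("brown",(.436,-.366),.011)):
        try: r=dish(w,p,lo=lo,hi=lo+.011,r=.045); print(c,n,r[:4],np.median(d["image"][r[4]],0))
        except Exception as e: print(c,n,e)
    if c=="side": cv2.imwrite('pics/c6.png',cv2.cvtColor(cv2.resize(d['image'][160:310,260:460],(800,600),interpolation=cv2.INTER_CUBIC),cv2.COLOR_RGB2BGR))
```

```text
yaw 0.4298 tilt [ 0.0059 -0.0017 -1.    ] total shares [-2.979  4.141  0.05 ] az total 0.008
side pile (array([ 0.4912, -0.0646]), np.int64(320), np.float64(0.036), array([0.059, 0.063])) [96.  63.5 20. ]
side brown (array([ 0.4341, -0.3645]), np.int64(191), np.float64(0.0145), array([0.058, 0.067])) [61. 27. 18.]
top pile (array([ 0.471 , -0.0654]), np.int64(64), np.float64(0.0357), array([0.015, 0.039])) [91.5 55.  42.5]
top brown (array([ 0.4367, -0.3676]), np.int64(424), np.float64(0.0146), array([0.057, 0.06 ])) [86. 50. 36.]
```

View pics/c6.png

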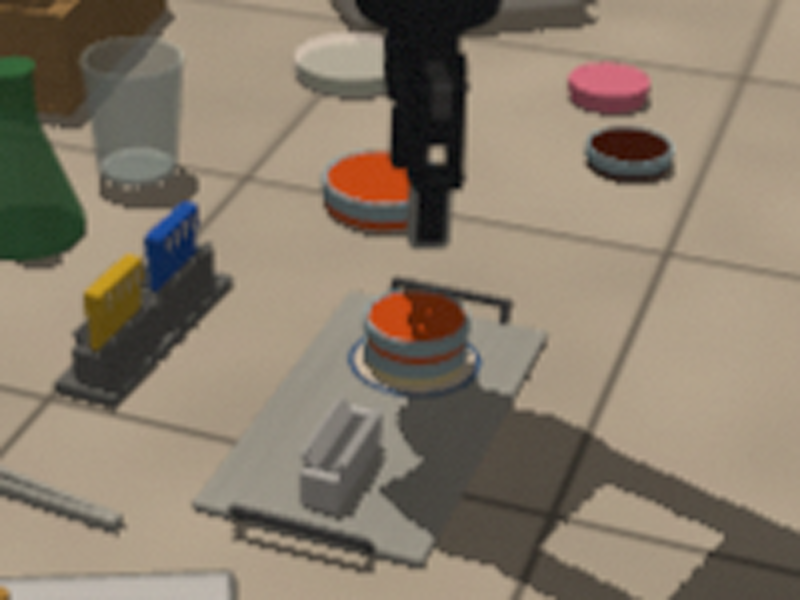

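Orange is squarely on cream (415,340) and the pile's centre is unchanged. Brown is still at (0.4365, -0.3675).

Emit:
{"fn": "jog_arm", "kwargs": {
  "commands": [-0.298,0.414,0,0,0,0,85,-0.298,0.414,0,0,0,0,85,-0.298,0.414,0,0,0,0,85,-0.298,0.414,0,0,0,0,85,-0.298,0.414,0,0,0,0,85,-0.298,0.414,0,0,0,0,85,-0.298,0.414,0,0,0,0,85,-0.298,0.414,0,0,0,0,85,-0.298,0.414,0,0,0,0,85,-0.298,0.414,0,0,0,0,85,0,0,0,0,0,0,85,0,0,0.4,0,0,0,85,0,0,0.2,0,0,0,85,0,0,0,0,0,0,85,0,0,0,0,0,0,85,0,0,0,0,0,0,85,0,0,0,0,0,0,85]
}}

```text
t: 43.55
tool_pos: [0.4346, -0.3672, 0.0545]
tool_rot: [3.068, 0.67, 0.001]
contact_force: [-0.1, 0.2, -0.4]
opening: 0.0849
grip_force: 0.0
```

```bash
python3 -c "
from h import *; go((.4365,-.3675,.0025),MY)
d=eyes.get_image('side'); w=cloud(d)
r=dish(w,(.434,-.365),r=.045); print(r[:4],np.median(d['image'][r[4]],0))"
```

```text
yaw 0.4299 tilt [ 9.e-04 -9.e-04 -1.e+00] total shares [0.026 0.016 0.866] az total 0.009
(array([ 0.4341, -0.3647]), np.int64(188), np.float64(0.0144), array([0.058, 0.062])) [57. 23. 14.]
```

Emit:
{"fn": "jog_arm", "kwargs": {
  "commands": [0.02,0.016,0.3,0,0,0,85,0,0,0.3,0,0,0,85,0,0,0.2,0,0,0,85,0,0,0.065,0,0,0,85,0,0,0,0,0,0,85,0,0,0,0,0,0,85,0,0,0,0,0,0,62,0,0,0,0,0,0,62,0,0,0,0,0,0,50,0,0,0,0,0,0,50,0,0,0,0,0,0,50,0,0,0,0,0,0,50],
  "newtons": 30
}}

```text
t: 45.1
tool_pos: [0.4362, -0.3678, 0.0027]
tool_rot: [3.068, 0.67, 0.001]
contact_force: [-0.1, 0.2, 6.0]
opening: 0.0579
grip_force: 32.5
```

Emit:
{"fn": "jog_arm", "kwargs": {
  "commands": [0,0,-0.2,0,0,0,50,0,0,-0.4,0,0,0,50,0,0,-0.5,0,0,0,50,0,0,-0.4,0,0,0,50,0,0,0,0,0,0,50,0,0,0,0,0,0,50]
}}

```text
t: 45.85
tool_pos: [0.4352, -0.3666, 0.0907]
tool_rot: [-3.068, -0.67, 0.001]
contact_force: [0.3, -0.3, -0.6]
opening: 0.0583
grip_force: 32.3
```

```bash
python3 -c "
from h import *; go((.5220,.2262,.09),MY)"
```

```text
yaw 0.4298 tilt [-0.0012  0.0013 -1.    ] total shares [ 5.433 -8.379  0.022] az total 0.008
```

Emit:
{"fn": "jog_arm", "kwargs": {
  "commands": [0.34,-0.524,0,0,0,0,50,0.34,-0.524,0,0,0,0,50,0.34,-0.524,0,0,0,0,50,0.34,-0.524,0,0,0,0,50,0.34,-0.524,0,0,0,0,50,0.34,-0.524,0,0,0,0,50,0.34,-0.524,0,0,0,0,50,0.34,-0.524,0,0,0,0,50,0.34,-0.524,0,0,0,0,50,0.34,-0.524,0,0,0,0,50,0.34,-0.524,0,0,0,0,50,0.34,-0.524,0,0,0,0,50,0.34,-0.524,0,0,0,0,50,0.34,-0.524,0,0,0,0,50,0.34,-0.524,0,0,0,0,50,0.34,-0.524,0,0,0,0,50,0,0,0,0,0,0,50,0,0,0,0,0,0,50,0,0,0,0,0,0,50,0,0,0,0,0,0,50]
}}

```text
t: 48.35
tool_pos: [0.5228, 0.2252, 0.0916]
tool_rot: [3.07, 0.668, -0.0]
contact_force: [0.7, 0.3, 0.3]
opening: 0.0585
grip_force: 32.3
```

```bash
python3 -c "
from h import *; mk(); go((.5222,.2262,.028),MY)"
```

```text
TCP in marker mm -43.64 -0.86 z 91.6 F 0.75 -0.06 0.28 open 0.0585 48.35
yaw 0.4285 tilt [-3.e-04 -1.e-04 -1.e+00] total shares [-1.000e-03 -2.000e-02  1.061e+00] az total -0.005
```

Emit:
{"fn": "jog_arm", "kwargs": {
  "commands": [0,-0.018,0.4,0,0,0,50,0,0,0.35,0,0,0,50,0,0,0.2,0,0,0,50,0,0,0.1,0,0,0,50,0,0,0.02,0,0,0,50,0,0,0,0,0,0,50,0,0,0,0,0,0,50]
}}

```text
t: 49.22
tool_pos: [0.523, 0.2272, 0.0284]
tool_rot: [-3.069, -0.67, -0.002]
contact_force: [-0.5, 0.2, -0.2]
opening: 0.0584
grip_force: 32.4
```

```bash
python3 -c "
from h import *; mk()"
```

```text
TCP in marker mm -42.61 0.91 z 28.4 F -0.38 0.43 -0.16 open 0.0584 49.225
```

Emit:
{"fn": "jog_arm", "kwargs": {
  "commands": [0,0.01,0.04,0,0,0,50,0,0,0,0,0,0,50,0,0,0.015,0,0,0,68,0,0,0,0,0,0,68,0,0,0,0,0,0,68,0,0,0,0,0,0,68,0,0,0,0,0,0,50,0,0,0,0,0,0,50,0,0,0,0,0,0,50,0,0,0,0,0,0,50],
  "newtons": 30
}}

```text
t: 50.48
tool_pos: [0.5231, 0.2266, 0.0248]
tool_rot: [-3.069, -0.67, -0.002]
contact_force: [0.8, -0.3, 3.9]
opening: 0.0583
grip_force: 32.5
```

Emit:
{"fn": "jog_arm", "kwargs": {
  "commands": [0.1,0,-0.02,0,0,0,50,0.2,0,0,0,0,0,50,0.2,0,0,0,0,0,50,0.1,0,0,0,0,0,50,0.05,0,0,0,0,0,50,0.05,0,-0.01,0,0,0,50,0.05,0,0,0,0,0,50,0.03,0,0,0,0,0,50,0,0,0,0,0,0,50,0,0,0,0,0,0,50]
}}

```text
t: 51.72
tool_pos: [0.5633, 0.245, 0.0251]
tool_rot: [3.068, 0.67, -0.008]
contact_force: [-6.1, -4.7, 0.4]
opening: 0.0584
grip_force: 32.3
```

```bash
python3 -c "
from h import *; mk()"
```

```text
TCP in marker mm 1.49 0.31 z 25.1 F -7.54 -1.71 0.42 open 0.0584 51.725
```

Emit:
{"fn": "jog_arm", "kwargs": {
  "commands": [0.03,0.008,0,0,0,0,50,0.03,0,0,0,0,0,50,0,0,0,0,0,0,50,0,0,0,0,0,0,50]
}}

```text
t: 52.22
tool_pos: [0.5635, 0.245, 0.0248]
tool_rot: [3.067, 0.67, -0.022]
contact_force: [-18.0, -8.0, 9.8]
opening: 0.0585
grip_force: 33.1
```

```bash
python3 -c "
from h import *; mk()"
```

```text
TCP in marker mm 1.68 0.23 z 24.8 F -19.66 0.17 9.8 open 0.0585 52.225
```

Seated at a hard stop (12 N gain over 0.2 mm) with side force near zero. Hold.

Emit:
{"fn": "jog_arm", "kwargs": {
  "commands": [-0.005,0,0,0,0,0,50,0,0,0,0,0,0,50,0,0,0,0,0,0,50,0,0,0,0,0,0,50,0,0,0,0,0,0,50,0,0,0,0,0,0,50,0,0,0,0,0,0,50,0,0,0,0,0,0,50,0,0,0,0,0,0,50,0,0,0,0,0,0,50,0,0,0,0,0,0,50,0,0,0,0,0,0,50,0,0,0,0,0,0,50,0,0,0,0,0,0,50,0,0,0,0,0,0,50,0,0,0,0,0,0,50,0,0,0,0,0,0,50,0,0,0,0,0,0,50,0,0,0,0,0,0,50]
}}

```text
t: 54.6
tool_pos: [0.5635, 0.245, 0.0248]
tool_rot: [3.067, 0.67, -0.021]
contact_force: [-15.7, -7.8, 8.5]
opening: 0.0586
grip_force: 33.0
```

```bash
python3 -c "
from h import *; mk(); seat()" | grep -E "TCP|nose|^(-4|0|4|8) "
```

```text
TCP in marker mm 1.67 0.26 z 24.8 F -17.51 -0.62 8.51 open 0.0586 54.6
-4 n 22 x -28.5 32.3 centre from back 1.3 front 2.6
0 n 30 x -28.5 32.0 centre from back 1.5 front 2.0
4 n 30 x -28.5 31.6 centre from back 1.2 front 1.8
8 n 19 x -26.9 31.3 centre from back 2.0 front 2.4
nose x 29 [24.8 34.9 37.4]
```

Emit:
{"fn": "jog_arm", "kwargs": {
  "commands": [-0.1,0,0,0,0,0,50,-0.2,0,-0.02,0,0,0,50,-0.2,0,-0.05,0,0,0,50,-0.2,0,-0.1,0,0,0,50,-0.1,0,-0.3,0,0,0,50,0,0,-0.5,0,0,0,50,0,0,-0.1,0,0,0,50,0,0,0,0,0,0,50]
}}

```text
t: 55.65
tool_pos: [0.525, 0.227, 0.0908]
tool_rot: [-3.069, -0.67, -0.003]
contact_force: [-0.2, -0.5, -0.6]
opening: 0.0585
grip_force: 32.4
```

```bash
python3 -c "
from h import *; mk(); go((.4932,-.0671,.09),MY)"
```

```text
TCP in marker mm -40.82 -0.16 z 90.8 F -0.34 -0.36 -0.56 open 0.0585 55.65
yaw 0.4298 tilt [ 1.5e-03  5.0e-04 -1.0e+00] total shares [-2.525  4.234  0.011] az total 0.008
```

Emit:
{"fn": "jog_arm", "kwargs": {
  "commands": [-0.253,0.423,0,0,0,0,50,-0.253,0.423,0,0,0,0,50,-0.253,0.423,0,0,0,0,50,-0.253,0.423,0,0,0,0,50,-0.253,0.423,0,0,0,0,50,-0.253,0.423,0,0,0,0,50,-0.253,0.423,0,0,0,0,50,-0.253,0.423,0,0,0,0,50,-0.253,0.423,0,0,0,0,50,-0.253,0.423,0,0,0,0,50,0,0,0,0,0,0,50,0,0,0.3,0,0,0,50,0,0,0.1,0,0,0,50,0,0,0,0,0,0,50,0,0,0,0,0,0,50,0,0,0,0,0,0,50,0,0,0,0,0,0,50]
}}

```text
t: 57.78
tool_pos: [0.4929, -0.0671, 0.0668]
tool_rot: [3.069, 0.67, 0.001]
contact_force: [-0.3, 0.4, -0.1]
opening: 0.0585
grip_force: 32.4
```

```bash
python3 -c "
from h import *; go((.4932,-.0671,.040),MY)"
```

```text
yaw 0.4299 tilt [ 8.e-04 -2.e-04 -1.e+00] total shares [0.005 0.002 0.446] az total 0.009
```

Emit:
{"fn": "jog_arm", "kwargs": {
  "commands": [0,0,0.3,0,0,0,50,0,0,0.1,0,0,0,50,0,0,0.04,0,0,0,50,0,0,0.01,0,0,0,50,0,0,0,0,0,0,50,0,0,0,0,0,0,50,0,0,0,0,0,0,50]
}}

```text
t: 58.65
tool_pos: [0.4927, -0.0671, 0.0395]
tool_rot: [3.069, 0.67, 0.001]
contact_force: [-0.6, -1.0, 2.6]
opening: 0.0583
grip_force: 32.7
```

```bash
python3 -c "
from h import *; go((.4932,-.0671,.0388),MY)"
```

```text
yaw 0.4298 tilt [ 4.e-04 -1.e-04 -1.e+00] total shares [0.008 0.004 0.012] az total 0.008
```

Emit:
{"fn": "jog_arm", "kwargs": {
  "commands": [0,0,0,0,0,0,66,0,0,0,0,0,0,72,0,0,0,0,0,0,85,0,0,0,0,0,0,85,0,0,-0.2,0,0,0,85,0,0,-0.5,0,0,0,85,0,0,-0.6,0,0,0,85,0,0,-0.6,0,0,0,85,0,0,0,0,0,0,85]
}}

```text
t: 59.78
tool_pos: [0.4951, -0.0678, 0.1582]
tool_rot: [3.065, 0.669, 0.012]
contact_force: [0.2, 0.2, 0.5]
opening: 0.0854
grip_force: 0.0
```

Run:
```python
from h import *
o=ctrl.get_obs(); print(o["tool_pos"],o["q"])
for c in("side","top"):
    d=eyes.get_image(c); w=cloud(d); I=cv2.cvtColor(d["image"],cv2.COLOR_RGB2HSV).astype(int); H,S=I[...,0],I[...,1]
    try: r=dish(w,(.494,-.067),lo=.048,hi=.056,r=.045); print(c,"pile",r[:4],np.median(d["image"][r[4]],0))
    except Exception as e: print(e)
    for nm,a,b in(("blue",95,130),("yel",15,35)):
        m=near(w,(.65,-.042),.1,.03,.075)&(S>100)&(H>a)&(H<b)
        for lo,hi in((.036,.046),(.048,.058),(.059,.07)):
            P=w[m&(w[...,2]>lo)&(w[...,2]<hi)]
            if len(P)>5: print(c,nm,lo,len(P),P.mean(0).round(4),rect(P),P[:,2].max().round(4))
    P=w[near(w,(.65,-.042),.1,.026,.04)&(S<60)]; print("lips",len(P),rect(P))
    P=w[near(w,(.494,.05),.05,.024,.045)]; print("holder",len(P),rect(P),P.mean(0).round(4),np.percentile(P[:,2],98).round(4))
    if c=="side": cv2.imwrite('pics/c7.png',cv2.cvtColor(cv2.resize(d['image'][190:310,260:420],(800,600),interpolation=cv2.INTER_CUBIC),cv2.COLOR_RGB2BGR))
```

```text
[ 0.49513222 -0.06778211  0.15821514] [-2.85118273e-01 -2.02599512e-01  1.97860745e+00  7.56873699e-05
  1.35698024e+00  8.55828403e-01]
side pile (array([ 0.5052, -0.0764]), np.int64(79), np.float64(0.0498), array([0.031, 0.045])) [63. 36. 27.]
side blue 0.036 29 [ 0.6462 -0.0677  0.0406] (array([645. , -72.5]), array([43.2,  5.7]), 82.7) 0.0459
side blue 0.048 24 [ 0.6454 -0.0628  0.0528] (array([643.1, -68.5]), array([37.1, 10. ]), 70.9) 0.0579
side blue 0.059 53 [ 0.6462 -0.074   0.0618] (array([646.8, -74.7]), array([45.1, 11.7]), 87.2) 0.065
side yel 0.036 43 [ 0.6494 -0.0011  0.0403] (array([646.5,  -4.9]), array([49.4, 13.4]), 81.1) 0.045
side yel 0.048 55 [0.6483 0.001  0.0529] (array([646.7,  -3.6]), array([48.1, 12.1]), 72.5) 0.0579
side yel 0.059 73 [ 0.6508 -0.0046  0.0617] (array([651.5,  -4.9]), array([50.6, 14. ]), 84.8) 0.0644
lips 141 (array([649.2, -40.8]), array([137.8,  24.1]), 86.1)
holder 199 (array([493.7,  50.7]), array([67.7, 25.7]), 88.0) [0.495  0.0538 0.0299] 0.0357
zero-size array to reduction operation minimum which has no identity
top blue 0.048 18 [ 0.6444 -0.0798  0.0535] (array([648.4, -76.1]), array([42.4, 11. ]), 85.7) 0.0577
top blue 0.059 79 [ 0.6486 -0.0768  0.0617] (array([648.4, -77.5]), array([47.4, 12.1]), 85.5) 0.0656
top yel 0.048 24 [ 0.6493 -0.0095  0.0544] (array([652.9,  -7.5]), array([49.7, 12.6]), 88.2) 0.0579
top yel 0.059 85 [ 0.6526 -0.0073  0.0619] (array([652.9,  -7.5]), array([49.5, 12.8]), 86.5) 0.0663
lips 126 (array([650.4, -42. ]), array([134.5,  23.4]), 86.8)
holder 179 (array([495. ,  49.3]), array([64.4, 23. ]), 89.6) [0.4958 0.0491 0.0302] 0.0364
```

View pics/c7.png

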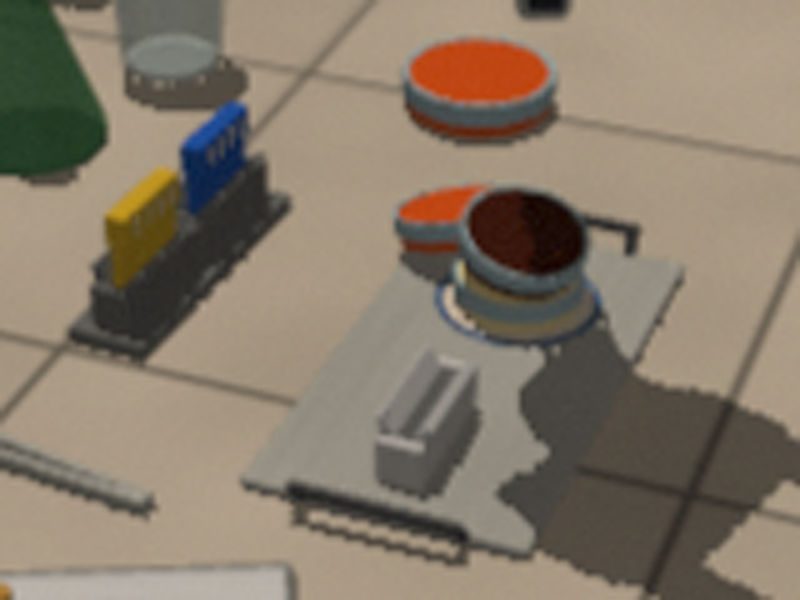

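The knock came while orange was on the pile: orange (435,215) now lies beside it and brown (525,235) leans on cream. I'll move clear and measure.

Emit:
{"fn": "jog_arm", "kwargs": {
  "commands": [-0.4,0.6,0,0,0,0,85,-0.4,0.6,0,0,0,0,85,-0.4,0.6,0,0,0,0,85,-0.4,0.6,0,0,0,0,85,-0.4,0.6,0,0,0,0,85,0,0,0,0,0,0,85,0,0,0,0,0,0,85]
}}

```text
t: 60.75
tool_pos: [0.4578, -0.2797, 0.1517]
tool_rot: [-3.067, -0.669, 0.002]
contact_force: [0.8, -0.1, 0.3]
opening: 0.085
grip_force: 0.0
```

Run:
```python
from h import *
T=[]
for c,b in(("side",(210,310,300,420)),("top",(210,310,290,410))):
    d=eyes.get_image(c); w=cloud(d); I=cv2.cvtColor(d["image"],cv2.COLOR_RGB2HSV).astype(int); H,S,V=I[...,0],I[...,1],I[...,2]
    k=near(w,(.52,-.07),.085,.009,.08)
    for nm,m in dict(orange=k&(H<14)&(S>150)&(V>110),brown=k&((H<14)|(H>170))&(S>90)&(V<=110),cream=k&(H>18)&(H<35)&(S>60)).items():
        N,L,st,_=cv2.connectedComponentsWithStats(m.astype(np.uint8))
        for i in range(1,N):
            if st[i,4]<15: continue
            P=w[L==i]; cc=P.mean(0); n=np.linalg.svd(P-cc)[2][2]; n*=np.sign(n[2]); print(c,nm,len(P),st[i,:4],"mean",cc.round(4),"min",P.min(0).round(3),"max",P.max(0).round(3),"n",n.round(3))
    P=w[k]; print(c,"all",P.min(0).round(3),P.max(0).round(3))
    T.append(cv2.resize(d["image"][b[0]:b[1],b[2]:b[3]],(400,333),interpolation=cv2.INTER_CUBIC))
cv2.imwrite('pics/c8.png',cv2.cvtColor(np.hstack(T),cv2.COLOR_RGB2BGR))
```

```text
side orange 65 [340 227  15   7] mean [ 0.5428 -0.0979  0.0278] min [ 0.528 -0.125  0.021] max [ 0.559 -0.077  0.035] n [ 0.242 -0.173  0.955]
side brown 274 [354 228  22  17] mean [ 0.4899 -0.0644  0.0436] min [ 0.466 -0.088  0.035] max [ 0.515 -0.039  0.052] n [-0.234  0.155  0.96 ]
side brown 19 [341 238  11   3] mean [ 0.5373 -0.0743  0.0204] min [ 0.525 -0.087  0.009] max [ 0.551 -0.07   0.026] n [ 0.099 -0.668  0.738]
side cream 32 [352 242  16   9] mean [ 0.4997 -0.0469  0.0212] min [ 0.477 -0.066  0.02 ] max [ 0.52  -0.039  0.024] n [-0.025 -0.088  0.996]
side all [ 0.44  -0.139  0.009] [0.563 0.012 0.053]
top orange 292 [345 250  20  19] mean [ 0.5379 -0.1022  0.0278] min [ 0.513 -0.126  0.017] max [ 0.561 -0.078  0.038] n [ 0.243 -0.192  0.951]
top brown 316 [332 267  20  20] mean [ 0.4919 -0.0667  0.0436] min [ 0.469 -0.09   0.033] max [ 0.515 -0.044  0.055] n [-0.259  0.163  0.952]
top all [ 0.44  -0.137  0.009] [0.566 0.015 0.055]
```

View pics/c8.png

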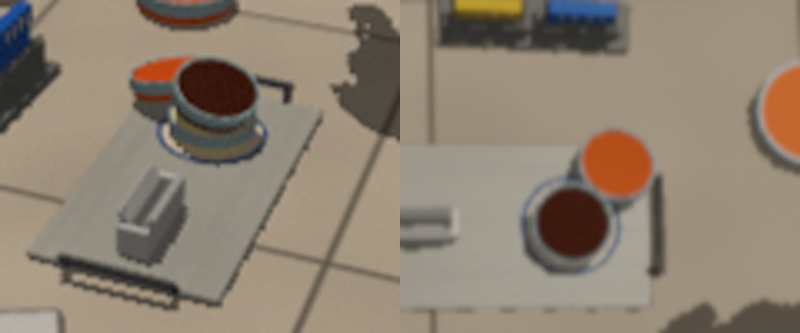

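Orange lies tilted at (0.538, -0.102) with its edge on cream. Brown leans on it at (0.492, -0.067), tilted 17°, high towards orange. I'll lift brown off with the tool turned and tilted to match, lay it aside, then rebuild the pile. First the turn in place.

Emit:
{"fn": "jog_arm", "kwargs": {
  "commands": [0,0,0,0,0,1,85,0,0,0,0,0,1,85,0,0,0,0,0,1,85,0,0,0,0,0,1,85,0,0,0,0,0,1,85,0,0,0,0,0,1,85,0,0,0,0,0,1,85,0,0,0,0,0,1,85,0,0,0,0,0,1,85,0,0,0,0,0,1,85,0,0,0,0,0,0,85]
}}

```text
t: 62.22
tool_pos: [0.4586, -0.2795, 0.1531]
tool_rot: [-3.016, 0.879, 0.0]
contact_force: [0.7, 1.1, -0.3]
opening: 0.0848
grip_force: 0.0
```

```bash
python3 -c "
from h import *; n=np.array([-.25,.16,.955]); n/=np.linalg.norm(n); go(np.array([.492,-.067,.0436])+.06*n,-.571)"
```

```text
yaw -0.5674 tilt [-2.e-04  3.e-04 -1.e+00] total shares [-1.732 -3.286  0.872] az total 0.036
```

Emit:
{"fn": "jog_arm", "kwargs": {
  "commands": [-0.289,-0.548,0,0,0,0,85,-0.289,-0.548,0.1,0,0,0,85,-0.289,-0.548,0.1,0,0,0,85,-0.289,-0.548,0.1,0,0,0,85,-0.289,-0.548,0.2,0,0,0,85,-0.289,-0.548,0.2,0,0,0,85,0,0,0,0,1,0,85,0,0,0,0,1,0,85,0,0,0,0,1,0,85,0,0,0,0,0,0,85,0,0,0,0,0,0,85]
}}

```text
t: 63.6
tool_pos: [0.4777, -0.0583, 0.1118]
tool_rot: [2.905, -0.849, 0.438]
contact_force: [1.6, -0.5, -0.2]
opening: 0.0849
grip_force: 0.0
```

```bash
python3 -c "
from h import *; n=np.array([-.25,.16,.955]); n/=np.linalg.norm(n); go(np.array([.492,-.067,.0436])-.0115*n,-.571)"
```

```text
yaw -0.5691 tilt [ 0.2487 -0.159  -0.9554] total shares [-0.069 -0.006  1.36 ] az total 0.019
```

Emit:
{"fn": "jog_arm", "kwargs": {
  "commands": [-0.065,0,0.3,0,0,0,85,0,0,0.4,0,0,0,85,0,0,0.4,0,0,0,85,0,0,0.2,0,0,0,85,0,0,0.05,0,0,0,85,0,0,0,0,0,0,85,0,0,0,0,0,0,66,0,0,0,0,0,0,62,0,0,0,0,0,0,50,0,0,0,0,0,0,50,0,0,0,0,0,0,50,0,0,0,0,0,0,50],
  "newtons": 30
}}

```text
t: 65.1
tool_pos: [0.4949, -0.0695, 0.0335]
tool_rot: [2.904, -0.851, 0.441]
contact_force: [-2.4, 1.1, 6.6]
opening: 0.0584
grip_force: 31.5
```

Gripped. Lift straight back along the tool.

Emit:
{"fn": "jog_arm", "kwargs": {
  "commands": [0,0,-0.1,0,0,0,50,0,0,-0.3,0,0,0,50,0,0,-0.5,0,0,0,50,0,0,-0.5,0,0,0,50,0,0,0,0,-1,0,50,0,0,0,0,-1,0,50,0,0,0,0,-1,0,50,0,0,0,0,0,0,50,0,0,0,0,0,0,50]
}}

```text
t: 66.22
tool_pos: [0.4728, -0.0557, 0.1124]
tool_rot: [3.014, -0.883, -0.0]
contact_force: [0.3, -0.9, -0.7]
opening: 0.0583
grip_force: 32.2
```

```bash
python3 -c "
from h import *; go((.4365,-.3675,.08),-.571)
d=eyes.get_image('side');cv2.imwrite('pics/c9.png',cv2.cvtColor(cv2.resize(d['image'][170:310,280:440],(640,560),interpolation=cv2.INTER_CUBIC),cv2.COLOR_RGB2BGR))"
```

```text
yaw -0.5702 tilt [-3.e-04 -3.e-04 -1.e+00] total shares [2.295 4.701 0.541] az total 0.008
```

View pics/c9.png

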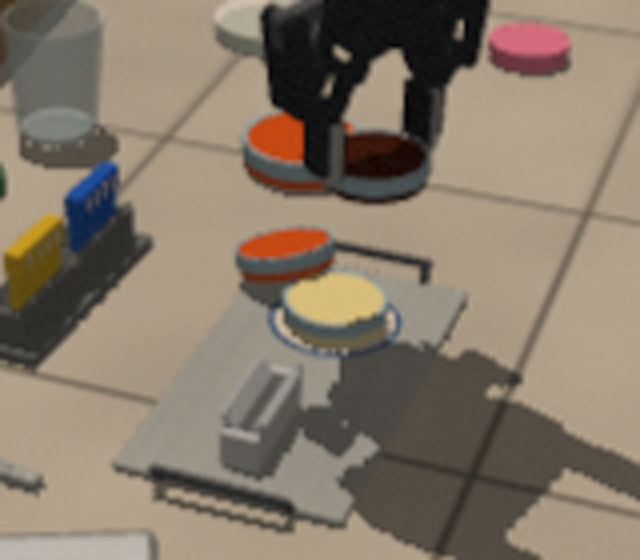

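Brown is held level (375,165), orange (285,255) still leans on cream's edge, and cream is centred in the ring. I'll lay brown at its old place.

Emit:
{"fn": "jog_arm", "kwargs": {
  "commands": [0.191,0.392,0,0,0,0,50,0.191,0.392,0,0,0,0,50,0.191,0.392,0,0,0,0,50,0.191,0.392,0,0,0,0,50,0.191,0.392,0,0,0,0,50,0.191,0.392,0,0,0,0,50,0.191,0.392,0,0,0,0,50,0.191,0.392,0,0,0,0,50,0.191,0.392,0,0,0,0,50,0.191,0.392,0.1,0,0,0,50,0.191,0.392,0.2,0,0,0,50,0.191,0.392,0.3,0,0,0,50,0,0,0.4,0,0,0,50,0,0,0.4,0,0,0,50,0,0,0.2,0,0,0,50,0,0,0,0,0,0,50,0,0,0,0,0,0,50,0,0,0,0,0,0,50]
}}

```text
t: 68.53
tool_pos: [0.4376, -0.3684, 0.0183]
tool_rot: [3.014, -0.883, 0.003]
contact_force: [-0.4, -0.8, 0.0]
opening: 0.0582
grip_force: 32.3
```

Emit:
{"fn": "jog_arm", "kwargs": {
  "commands": [0,0,0.15,0,0,0,50,0,0,0.06,0,0,0,50,0,0,0.02,0,0,0,50,0,0,0,0,0,0,50,0,0,0,0,0,0,66,0,0,0,0,0,0,75,0,0,0,0,0,0,85,0,0,0,0,0,0,85,0,0,-0.3,0,0,0,85,0,0,-0.6,0,0,0,85,0,0,-0.6,0,0,0,85,0,0,0,0,0,0,85,0,0,0,0,0,0,85]
}}

```text
t: 70.15
tool_pos: [0.4368, -0.3677, 0.0935]
tool_rot: [3.015, -0.883, 0.0]
contact_force: [-0.6, 0.2, -0.2]
opening: 0.0849
grip_force: 0.0
```

```bash
cat >> h.py <<'E'
def find():
    for c in("side","top"):
        d=eyes.get_image(c); w=cloud(d); I=cv2.cvtColor(d["image"],cv2.COLOR_RGB2HSV).astype(int); H,S,V=I[...,0],I[...,1],I[...,2]
        k=near(w,(.52,-.07),.085,.009,.08); k2=near(w,(.4365,-.3675),.06,.008,.08)
        for nm,m in dict(orange=k&(H<14)&(S>150)&(V>60),brownaway=k2&((H<14)|(H>170))&(S>90)&(V<=110),brown=k&((H<14)|(H>170))&(S>90)&(V<=110),cream=k&(H>18)&(H<35)&(S>60)).items():
            N,L,st,_=cv2.connectedComponentsWithStats(m.astype(np.uint8))
            for i in range(1,N):
                if st[i,4]<60: continue
                P=w[L==i]; cc=P.mean(0); n=np.linalg.svd(P-cc)[2][2]; n*=np.sign(n[2]); print(c,nm,len(P),"mean",cc.round(4),"mid",((P.min(0)+P.max(0))/2).round(4),"ptp",np.ptp(P,axis=0).round(3),"n",n.round(3))
E
python3 -c "
from h import *; find(); go((.538,-.102,.11),-.6)"
```

```text
side orange 99 mean [ 0.5357 -0.0991  0.0294] mid [ 0.5364 -0.1009  0.0297] ptp [0.049 0.046 0.015] n [ 0.241 -0.171  0.955]
side brownaway 106 mean [ 0.4339 -0.3642  0.0147] mid [ 0.4345 -0.3644  0.0148] ptp [0.047 0.05  0.007] n [-0.01  -0.024  1.   ]
side cream 240 mean [ 0.4922 -0.066   0.0209] mid [ 0.4924 -0.0661  0.0201] ptp [0.052 0.055 0.006] n [ 0.    -0.001  1.   ]
top orange 291 mean [ 0.5378 -0.1023  0.028 ] mid [ 0.5372 -0.1022  0.0272] ptp [0.047 0.049 0.021] n [ 0.255 -0.18   0.95 ]
top brownaway 173 mean [ 0.4408 -0.3605  0.0148] mid [ 0.4382 -0.3641  0.0146] ptp [0.042 0.04  0.011] n [ 0.004 -0.008  1.   ]
top cream 340 mean [ 0.4947 -0.0679  0.0204] mid [ 0.4951 -0.0675  0.0225] ptp [0.049 0.05  0.018] n [-0.004 -0.006  1.   ]
yaw -0.5703 tilt [-0.0016  0.0018 -1.    ] total shares [-0.957 -4.635 -0.296] az total 0.297
```

Emit:
{"fn": "jog_arm", "kwargs": {
  "commands": [-0.1,-0.46,-0.03,0,0,0,85,-0.1,-0.46,-0.03,0,0,0,85,-0.1,-0.46,-0.03,0,0,0,85,-0.1,-0.46,-0.03,0,0,0,85,-0.1,-0.46,-0.03,0,0,0,85,-0.1,-0.46,-0.03,0,0,0,85,-0.1,-0.46,-0.03,0,0,0,85,-0.1,-0.46,-0.03,0,0,0,85,-0.1,-0.46,-0.03,0,0,0,85,0,-0.46,0,0,0,0.49,85,0,0,0,0,-1,0,85,0,0,0,0,-1,0,85,0,0,0,0,-1,0,85,0,0,0,0,-0.1,0,85,0,0,0,0,0,0,85]
}}

```text
t: 72.12
tool_pos: [0.5398, -0.1061, 0.1084]
tool_rot: [-2.871, 0.919, 0.45]
contact_force: [0.5, 0.3, -0.0]
opening: 0.085
grip_force: 0.0
```

```bash
python3 -c "
from h import *; n=np.array([.25,-.178,.952]); n/=np.linalg.norm(n); go(np.array([.5376,-.1022,.0283])-.0105*n,-.619)"
```

```text
yaw -0.6195 tilt [-0.2494  0.1772 -0.9521] total shares [ 0.344 -0.032  1.467] az total -0.005
```

Emit:
{"fn": "jog_arm", "kwargs": {
  "commands": [0.344,-0.032,0,0,0,0,85,0,0,0.3,0,0,0,85,0,0,0.4,0,0,0,85,0,0,0.4,0,0,0,85,0,0,0.25,0,0,0,85,0,0,0.1,0,0,0,85,0,0,0,0,0,0,85,0,0,0,0,0,0,85]
}}

```text
t: 73.12
tool_pos: [0.5368, -0.1011, 0.0212]
tool_rot: [-2.871, 0.919, 0.446]
contact_force: [-0.3, 0.5, -0.1]
opening: 0.0849
grip_force: 0.0
```

```bash
python3 -c "
from h import *; n=np.array([.25,-.178,.952]); n/=np.linalg.norm(n); go(np.array([.5376,-.1022,.0283])-.0105*n,-.619)"
```

```text
yaw -0.6191 tilt [-0.2466  0.1764 -0.9529] total shares [-0.016  0.007  0.056] az total -0.001
```

Emit:
{"fn": "jog_arm", "kwargs": {
  "commands": [-0.015,0,0.05,0,0,0,85,0,0,0,0,0,0,85,0,0,0,0,0,0,66,0,0,0,0,0,0,62,0,0,0,0,0,0,50,0,0,0,0,0,0,50,0,0,0,0,0,0,50,0,0,0,0,0,0,50],
  "newtons": 30
}}

```text
t: 74.12
tool_pos: [0.5347, -0.0999, 0.018]
tool_rot: [-2.871, 0.918, 0.448]
contact_force: [-0.4, -1.4, 3.0]
opening: 0.0582
grip_force: 31.9
```

Emit:
{"fn": "jog_arm", "kwargs": {
  "commands": [0,0,-0.1,0,0,0,50,0,0,-0.3,0,0,0,50,0,0,-0.5,0,0,0,50,0,0,-0.4,0,0,0,50,0,0,0,0,1,0,50,0,0,0,0,1,0,50,0,0,0,0,1,0,50,0,0,0,0,0.08,0,50,0,0,0,0,0,0,50]
}}

```text
t: 75.25
tool_pos: [0.5543, -0.1137, 0.0927]
tool_rot: [-2.991, 0.957, 0.003]
contact_force: [0.9, -0.2, -0.1]
opening: 0.0578
grip_force: 32.2
```

Run:
```python
from h import *
o=ctrl.get_obs(); print(o["opening"],o["tool_pos"]); go((.4945,-.0675,.06),-.619)
for c in("side","top"):
    d=eyes.get_image(c); w=cloud(d); I=cv2.cvtColor(d["image"],cv2.COLOR_RGB2HSV).astype(int); H,S,V=I[...,0],I[...,1],I[...,2]
    k=near(w,o["tool_pos"],.05,.06,.13)&(H<14)&(S>150)&(V>60)
    if k.sum()>20: P=w[k]; print(c,k.sum(),((P.min(0)+P.max(0))/2).round(4),np.ptp(P,axis=0).round(3)); cc=P.mean(0); n=np.linalg.svd(P-cc)[2][2]; print(n.round(3),cc.round(3))
    k=near(w,(.494,-.067),.045,.016,.026)&(H>18)&(H<35)&(S>60); P=w[k]
    if len(P): print(c,"cream",len(P),P.mean(0).round(4))
```

```text
0.05777783545262434 [ 0.55429711 -0.11368877  0.09271527]
yaw -0.6192 tilt [-0.0015  0.0015 -1.    ] total shares [-1.257 -0.048  0.548] az total -0.002
side 193 [ 0.5472 -0.1097  0.107 ] [0.049 0.056 0.037]
[ 0.16  -0.064 -0.985] [ 0.549 -0.11   0.103]
side cream 241 [ 0.4924 -0.0657  0.021 ]
top 82 [ 0.5454 -0.1094  0.1025] [0.031 0.04  0.01 ]
[-0.128  0.088 -0.988] [ 0.541 -0.105  0.103]
```

Emit:
{"fn": "jog_arm", "kwargs": {
  "commands": [-0.3,-0.012,0,0,0,0,50,-0.32,-0.012,0,0,0,0,50,-0.32,-0.012,0.1,0,0,0,50,-0.31,-0.012,0.1,0,0,0,50,0,0,0.1,0,0,0,50,0,0,0,0,0,0,50,0,0,0,0,0,0,50,0,0,0,0,0,0,50]
}}

```text
t: 76.35
tool_pos: [0.4951, -0.0681, 0.0745]
tool_rot: [-2.991, 0.958, 0.002]
contact_force: [-1.0, 0.0, -0.2]
opening: 0.058
grip_force: 32.2
```

Run:
```python
from h import *
o=ctrl.get_obs(); print(o["opening"],o["tool_pos"]); go((.4945,-.0675,.03),-.619)
u=np.array([np.cos(-.619),np.sin(-.619)]); v=np.array([-u[1],u[0]])
T=[]
for c,b in(("side",(200,290,300,420)),("top",(200,290,290,410))):
    d=eyes.get_image(c); w=cloud(d); I=cv2.cvtColor(d["image"],cv2.COLOR_RGB2HSV).astype(int); H,S,V=I[...,0],I[...,1],I[...,2]
    z0=o["tool_pos"][2]+.0105
    k=near(w,o["tool_pos"],.04,z0-.012,z0+.012)&(H<14)&(S>150)&(V>50)
    if k.sum()>20:
        P=w[k]; q=(P[:,:2]-o["tool_pos"][:2]); a,bb=q@u*1e3,q@v*1e3; A=np.c_[a,bb,np.ones(len(a))]; s=np.linalg.lstsq(A,P[:,2]*1e3,rcond=None)[0]
        print(c,k.sum(),"u",np.percentile(a,[0,50,100]).round(1),"v",np.percentile(bb,[0,50,100]).round(1),"plane",s.round(3))
    T.append(cv2.resize(d["image"][b[0]:b[1],b[2]:b[3]],(400,300),interpolation=cv2.INTER_CUBIC))
cv2.imwrite('pics/c10.png',cv2.cvtColor(np.hstack(T),cv2.COLOR_RGB2BGR))
```

```text
0.05799728559018726 [ 0.49505874 -0.06805169  0.07450578]
yaw -0.6196 tilt [-0.001  0.001 -1.   ] total shares [-0.012 -0.002  0.742] az total -0.006
side 193 u [-29.8  -4.9  25.8] v [-28.3  -2.7  30.1] plane [2.2000e-02 1.8000e-02 8.5808e+01]
```

View pics/c10.png

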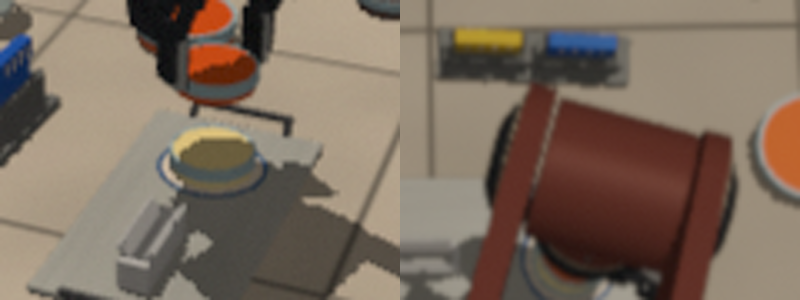

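Orange hangs level just above cream (side 220,70; cream 213,155).

Emit:
{"fn": "jog_arm", "kwargs": {
  "commands": [-0.02,0,0.4,0,0,0,50,0,0,0.3,0,0,0,50,0,0,0.08,0,0,0,50,0,0,0.02,0,0,0,50,0,0,0.01,0,0,0,50,0,0,0,0,0,0,50,0,0,0,0,0,0,50]
}}

```text
t: 77.32
tool_pos: [0.4937, -0.067, 0.026]
tool_rot: [-2.992, 0.957, 0.002]
contact_force: [-0.2, 0.6, -0.1]
opening: 0.058
grip_force: 32.3
```

Emit:
{"fn": "jog_arm", "kwargs": {
  "commands": [0,0,0.02,0,0,0,50,0,0,0,0,0,0,50,0,0,0,0,0,0,66,0,0,0,0,0,0,74,0,0,0,0,0,0,85,0,0,0,0,0,0,85,0,0,-0.2,0,0,0,85,0,0,-0.5,0,0,0,85,0,0,-0.6,0,0,0,85,0.3,0.6,0,0,0,0,85,0.3,0.6,0,0,0,0,85,0.2,0.5,0,0,0,0,85,0.2,0.5,0,0,0,0,85,0.2,0.5,0,0,0,0,85,0,0,0,0,0,0,85,0,0,0,0,0,0,85]
}}

```text
t: 79.32
tool_pos: [0.4583, -0.2404, 0.1026]
tool_rot: [-2.991, 0.957, 0.002]
contact_force: [-0.8, -0.1, 0.4]
opening: 0.085
grip_force: 0.0
```

```bash
python3 -c "
from h import *; find(); go((.4365,-.3675,.06),-.571)"
```

```text
side orange 222 mean [ 0.4927 -0.0659  0.036 ] mid [ 0.4926 -0.0668  0.0362] ptp [0.051 0.054 0.005] n [ 0.003 -0.006  1.   ]
side brownaway 107 mean [ 0.4337 -0.3642  0.0147] mid [ 0.4344 -0.3645  0.0146] ptp [0.049 0.046 0.005] n [ 0.006 -0.019  1.   ]
top orange 326 mean [ 0.4948 -0.0679  0.0352] mid [ 0.4943 -0.068   0.0342] ptp [0.05  0.047 0.014] n [ 0.003 -0.009  1.   ]
yaw -0.6182 tilt [-0.0015  0.0013 -1.    ] total shares [0.938 1.944 0.704] az total -0.472
```

Orange sits level on cream within 1 mm. Next, brown.

Emit:
{"fn": "jog_arm", "kwargs": {
  "commands": [0.19,0.39,0.1,0,0,0,85,0.19,0.39,0.15,0,0,0,85,0.19,0.39,0.15,0,0,0,85,0.19,0.39,0.15,0,0,0,85,0.18,0.385,0.15,0,0,0,85,0,0,0,0,0,0,85,0,0,0,0,0,0,85,0,0,0,0,0,0,85]
}}

```text
t: 80.42
tool_pos: [0.4368, -0.3675, 0.0605]
tool_rot: [-2.992, 0.955, 0.002]
contact_force: [0.1, -0.2, -0.3]
opening: 0.0852
grip_force: 0.0
```

```bash
python3 -c "
from h import *; go((.4368,-.3677,.0025),None)"
```

```text
yaw -0.6179 tilt [-0.0012  0.001  -1.    ] total shares [0.004 0.003 0.966] az total None
```

Emit:
{"fn": "jog_arm", "kwargs": {
  "commands": [0,0,0.3,0,0,0,85,0,0,0.3,0,0,0,85,0,0,0.25,0,0,0,85,0,0,0.11,0,0,0,85,0,0,0,0,0,0,85,0,0,0,0,0,0,85,0,0,0,0,0,0,66,0,0,0,0,0,0,62,0,0,0,0,0,0,50,0,0,0,0,0,0,50,0,0,0,0,0,0,50,0,0,0,0,0,0,50],
  "newtons": 30
}}

```text
t: 81.92
tool_pos: [0.4366, -0.3689, 0.0034]
tool_rot: [2.992, -0.957, -0.001]
contact_force: [-1.2, 0.8, 6.1]
opening: 0.0583
grip_force: 32.4
```

Emit:
{"fn": "jog_arm", "kwargs": {
  "commands": [0,0,-0.2,0,0,0,50,0,0,-0.4,0,0,0,50,0,0,-0.5,0,0,0,50,0,0,-0.4,0,0,0,50,0,0,0,0,0,0,50,0,0,0,0,0,0,50]
}}

```text
t: 82.68
tool_pos: [0.4358, -0.3678, 0.0914]
tool_rot: [-2.991, 0.957, 0.005]
contact_force: [-0.6, 0.1, -1.3]
opening: 0.0583
grip_force: 32.2
```

```bash
python3 -c "
from h import *; go((.4938,-.067,.09),None)"
```

```text
yaw -0.6192 tilt [-0.0027  0.0023 -1.    ] total shares [-2.122 -4.645  0.032] az total None
```

Emit:
{"fn": "jog_arm", "kwargs": {
  "commands": [-0.212,-0.464,0,0,0,0,50,-0.212,-0.464,0,0,0,0,50,-0.212,-0.464,0,0,0,0,50,-0.212,-0.464,0,0,0,0,50,-0.212,-0.464,0,0,0,0,50,-0.212,-0.464,0,0,0,0,50,-0.212,-0.464,0,0,0,0,50,-0.212,-0.464,0,0,0,0,50,-0.212,-0.464,0,0,0,0,50,-0.212,-0.464,0,0,0,0,50,0,0,0.1,0,0,0,50,0,0,0,0,0,0,50,0,0,0,0,0,0,50,0,0,0,0,0,0,50]
}}

```text
t: 84.42
tool_pos: [0.4942, -0.0686, 0.0867]
tool_rot: [-2.991, 0.959, 0.003]
contact_force: [-0.2, 0.4, -0.2]
opening: 0.0585
grip_force: 32.3
```

```bash
cat >> h.py <<'E'
def side_dish(z0,hue):
    o=ctrl.get_obs(); d=eyes.get_image("side"); w=cloud(d); I=cv2.cvtColor(d["image"],cv2.COLOR_RGB2HSV).astype(int)
    k=near(w,o["tool_pos"],.034,z0-.006,z0+.006); P=w[k]; print("held: side bbox mid",((P.min(0)+P.max(0))/2).round(4),"ptp",np.ptp(P,axis=0).round(3))
E
python3 -c "
from h import *; go((.4938,-.067,.0398),None); find(); side_dish(ctrl.get_obs()['tool_pos'][2]+.0115,0)"
```

```text
yaw -0.6204 tilt [-0.0016  0.0011 -1.    ] total shares [-0.02  -0.018  0.782] az total None
side orange 220 mean [ 0.4925 -0.0659  0.0361] mid [ 0.4931 -0.0667  0.0362] ptp [0.05  0.052 0.005] n [-0.003 -0.009  1.   ]
side brown 149 mean [ 0.4863 -0.0598  0.0361] mid [ 0.4865 -0.0589  0.0359] ptp [0.042 0.045 0.005] n [ 0.002 -0.024  1.   ]
held: side bbox mid [ 0.4877 -0.068   0.0983] ptp [0.052 0.065 0.012]
```

Emit:
{"fn": "jog_arm", "kwargs": {
  "commands": [-0.02,-0.018,0.35,0,0,0,50,0,0,0.28,0,0,0,50,0,0,0.1,0,0,0,50,0,0,0.03,0,0,0,50,0,0,0,0,0,0,50,0,0,0,0,0,0,50,0,0,0,0,0,0,50]
}}

```text
t: 85.45
tool_pos: [0.4942, -0.0664, 0.0416]
tool_rot: [-2.992, 0.957, 0.002]
contact_force: [0.2, 0.1, -0.6]
opening: 0.0581
grip_force: 32.3
```

```bash
python3 -c "
from h import *; go((.4938,-.067,.0394),None); find()" | grep -v brown
```

```text
yaw -0.6192 tilt [-8.e-04  9.e-04 -1.e+00] total shares [0.001 0.013 0.037] az total None
```

Lower the last 2 mm, release, back off up and aside, then measure the pile, tag and slot again.

Emit:
{"fn": "jog_arm", "kwargs": {
  "commands": [0,0.01,0.03,0,0,0,50,0,0,0,0,0,0,50,0,0,0,0,0,0,66,0,0,0,0,0,0,74,0,0,0,0,0,0,85,0,0,0,0,0,0,85,0,0,-0.2,0,0,0,85,0,0,-0.5,0,0,0,85,0,0,-0.7,0,0,0,85,0.3,0.6,-0.2,0,0,0,85,0.3,0.6,0,0,0,0,85,0.2,0.5,0,0,0,0,85,0.2,0.5,0,0,0,0,85,0.2,0.5,0,0,0,0,85,0,0,0,0,0,0,85,0,0,0,0,0,0,85]
}}

```text
t: 87.55
tool_pos: [0.4584, -0.2403, 0.1356]
tool_rot: [-2.991, 0.957, 0.002]
contact_force: [0.4, 0.5, 0.2]
opening: 0.0849
grip_force: 0.0
```

Run:
```python
from h import *
find(); o=ctrl.get_obs(); print(o["q"].round(3) if hasattr(o["q"],"round") else o["q"])
for c in("side","top"):
    d=eyes.get_image(c); w=cloud(d); I=cv2.cvtColor(d["image"],cv2.COLOR_RGB2HSV).astype(int); H,S=I[...,0],I[...,1]
    r=dish(w,(.494,-.067),lo=.046,hi=.057,r=.045); print(c,"piletop",r[:4])
    m=near(w,(.65,-.042),.1,.03,.075)&(S>100)&(H>95)&(H<130); P=w[m&(w[...,2]>.059)]; print(c,"blue",P.mean(0).round(4),rect(P))
    # holder lips: fit per-y midline
    P=w[near(w,(.494,.05),.05,.028,.045)]; print("holder",rect(P),P[:,:2].min(0).round(4),P[:,:2].max(0).round(4))
    k=near(w,(.494,-.067),.05,.003,.011)&(H>95)&(H<130)&(S>45)
    q=w[k][:,:2]
    if len(q)>8: A=np.c_[2*q,np.ones(len(q))]; s=np.linalg.lstsq(A,(q**2).sum(1),rcond=None)[0]; print(c,"ring",len(q),s[:2].round(4),np.sqrt(s[2]+s[0]**2+s[1]**2).round(4))
    P=w[near(w,(.65,-.042),.1,.03,.039)&(S<60)]; print("lips",rect(P))
```

```text
side brown 203 mean [ 0.4909 -0.0646  0.051 ] mid [ 0.4907 -0.0639  0.0512] ptp [0.05  0.049 0.005] n [-0.005 -0.009  1.   ]
top brown 318 mean [ 0.4929 -0.0667  0.0503] mid [ 0.4937 -0.067   0.0506] ptp [0.047 0.047 0.012] n [-0.007 -0.011  1.   ]
[-0.626 -0.126  1.951  0.     1.318  1.563]
side piletop (array([ 0.4899, -0.0629]), np.int64(337), np.float64(0.0509), array([0.058, 0.062]))
side blue [ 0.6465 -0.0732  0.0619] (array([647.3, -75.4]), array([48.3, 11.8]), 86.3)
holder (array([493.8,  52.9]), array([64.7, 25.1]), 88.9) [0.4813 0.0204] [0.5067 0.0854]
side ring 25 [ 0.492  -0.0653] 0.0362
lips (array([648.1, -38.8]), array([133.6,  24.5]), 85.6)
top piletop (array([ 0.4921, -0.0669]), np.int64(458), np.float64(0.0504), array([0.059, 0.056]))
top blue [ 0.6488 -0.0779  0.0618] (array([649. , -77.6]), array([47.2, 12.5]), 86.3)
holder (array([494.9,  49.3]), array([64.2, 22.8]), 88.8) [0.4831 0.0171] [0.5066 0.0812]
lips (array([650.2, -42.8]), array([132.3,  24.1]), 86.8)
```

Pile: top dish level at z = 0.051 and within about 2 mm of the others. Next the tag: turn the tool about 2.1 rad so that it closes across the tag.

Emit:
{"fn": "jog_arm", "kwargs": {
  "commands": [0,0,0,0,0,-1,60,0,0,0,0,0,-1,60,0,0,0,0,0,-1,60,0,0,0,0,0,-1,60,0,0,0,0,0,-1,60,0,0,0,0,0,-1,60,0,0,0,0,0,-1,60,0,0,0,0,0,-1,60,0,0,0,0,0,-1,60,0,0,0,0,0,-1,60,0,0,0,0,0,-1,60,0,0,0,0,0,-1,60,0,0,0,0,0,-1,60,0,0,0,0,0,-1,60,0,0,0,0,0,-1,60,0,0,0,0,0,-1,60,0,0,0,0,0,-1,60,0,0,0,0,0,-1,60,0,0,0,0,0,-1,60,0,0,0,0,0,-1,60]
}}

```text
t: 90.25
tool_pos: [0.4584, -0.2399, 0.1352]
tool_rot: [-2.416, -2.005, 0.001]
contact_force: [0.1, 0.0, 0.5]
opening: 0.06
grip_force: 0.0
```

Emit:
{"fn": "jog_arm", "kwargs": {
  "commands": [0,0,0,0,0,-1,45,0,0,0,0,0,-0.25,45,0,0,0,0,0,0,45,0,0,0,0,0,0,45]
}}

```text
t: 90.75
tool_pos: [0.4583, -0.2404, 0.1352]
tool_rot: [-2.292, -2.146, 0.001]
contact_force: [-1.0, 0.1, -0.1]
opening: 0.045
grip_force: 0.0
```

```bash
python3 -c "
from h import *; go((.6485,-.0772,.12),1.506)"
```

```text
yaw 1.5053 tilt [-0.0017  0.0012 -1.    ] total shares [2.922 2.986 0.251] az total -0.007
```

Emit:
{"fn": "jog_arm", "kwargs": {
  "commands": [0.36,0.37,0,0,0,0,45,0.36,0.37,0,0,0,0,45,0.36,0.37,0,0,0,0,45,0.36,0.37,0,0,0,0,45,0.36,0.37,0,0,0,0,45,0.36,0.37,0,0,0,0,45,0.36,0.37,0,0,0,0,45,0.36,0.37,0.2,0,0,0,45,0,0,0,0,0,0,45,0,0,0,0,0,0,45,0,0,0,0,0,0,45]
}}

```text
t: 92.12
tool_pos: [0.6464, -0.0804, 0.1235]
tool_rot: [-2.292, -2.146, 0.0]
contact_force: [-0.1, -0.4, 0.3]
opening: 0.045
grip_force: 0.0
```

```bash
python3 -c "
from h import *; go((.6485,-.0774,.046),1.506)"
```

```text
yaw 1.5048 tilt [-1.2e-03  9.0e-04 -1.0e+00] total shares [0.05  0.034 1.291] az total -0.012
```

Emit:
{"fn": "jog_arm", "kwargs": {
  "commands": [0.05,0.034,0.4,0,0,0,45,0,0,0.4,0,0,0,45,0,0,0.3,0,0,0,45,0,0,0.19,0,0,0,45,0,0,0,0,0,0,45,0,0,0,0,0,0,45,0,0,0,0,0,0,25,0,0,0,0,0,0,15,0,0,0,0,0,0,8,0,0,0,0,0,0,8,0,0,0,0,0,0,8,0,0,0,0,0,0,8],
  "newtons": 25
}}

```text
t: 93.62
tool_pos: [0.6493, -0.0768, 0.0464]
tool_rot: [-2.292, -2.147, -0.0]
contact_force: [0.2, -0.1, 5.3]
opening: 0.0116
grip_force: 26.9
```

Emit:
{"fn": "jog_arm", "kwargs": {
  "commands": [0,0,-0.2,0,0,0,8,0,0,-0.4,0,0,0,8,0,0,-0.4,0,0,0,8,0,0,-0.4,0,0,-0.5,8,0,0,0,0,0,0,8,0,0,0,0,0,0,8]
}}

```text
t: 94.38
tool_pos: [0.6481, -0.0766, 0.1284]
tool_rot: [-2.236, -2.201, 0.002]
contact_force: [0.2, -0.9, -0.7]
opening: 0.011
grip_force: 26.3
```

```bash
python3 -c "
from h import *; go((.4952,.0502,.12),1.555); print(ctrl.get_obs()['opening'])"
```

```text
yaw 1.5551 tilt [-0.0036  0.0016 -1.    ] total shares [ 2.074 -2.581  0.153] az total 0.001
0.011041502199292131
```

Emit:
{"fn": "jog_arm", "kwargs": {
  "commands": [0.296,-0.369,0,0,0,0,8,0.296,-0.369,0,0,0,0,8,0.296,-0.369,0,0,0,0,8,0.296,-0.369,0,0,0,0,8,0.296,-0.369,0,0,0,0,8,0.296,-0.369,0,0,0,0,8,0.298,-0.367,0,0,0,0,8,0,0,0.3,0,0,0,8,0,0,0,0,0,0,8,0,0,0,0,0,0,8,0,0,0,0,0,0,8]
}}

```text
t: 95.75
tool_pos: [0.4966, 0.0495, 0.1123]
tool_rot: [-2.238, -2.203, 0.0]
contact_force: [0.0, -0.2, 0.0]
opening: 0.0113
grip_force: 26.3
```

Run:
```python
from h import *
go((.4952,.0502,.05),1.555)
d=eyes.get_image("side"); w=cloud(d); I=cv2.cvtColor(d["image"],cv2.COLOR_RGB2HSV).astype(int); H,S=I[...,0],I[...,1]
m=near(w,(.4952,.0502),.06,.05,.13)&(S>90)&(H>95)&(H<130); P=w[m]
print(len(P),P.min(0).round(4),P.max(0).round(4))
for lo in np.arange(.06,.12,.01):
    q=P[(P[:,2]>lo)&(P[:,2]<lo+.01)]
    if len(q)>5: print(lo.round(3),len(q),"x",np.percentile(q[:,0],[2,50,98]).round(4),"y",np.percentile(q[:,1],[2,98]).round(4))
r=dish(w,(.49,-.063),lo=.046,hi=.057,r=.045); print("piletop",r[:4])
cv2.imwrite('pics/c11.png',cv2.cvtColor(cv2.resize(d['image'][190:310,290:420],(650,600),interpolation=cv2.INTER_CUBIC),cv2.COLOR_RGB2BGR))
```

```text
yaw 1.555 tilt [-0.0012  0.0011 -1.    ] total shares [ 0.01  -0.022  1.038] az total -0.0
231 [0.4882 0.0269 0.0745] [0.5016 0.0767 0.1293]
0.07 22 x [0.4918 0.4933 0.4973] y [0.029  0.0749]
0.08 44 x [0.4921 0.4931 0.4977] y [0.0281 0.0746]
0.09 38 x [0.4923 0.4931 0.4978] y [0.0311 0.0749]
0.1 31 x [0.4917 0.4931 0.4977] y [0.0427 0.0759]
0.11 25 x [0.4895 0.4937 0.4999] y [0.0677 0.0767]
piletop (array([ 0.4881, -0.0626]), np.int64(321), np.float64(0.0509), array([0.054, 0.066]))
```

View pics/c11.png

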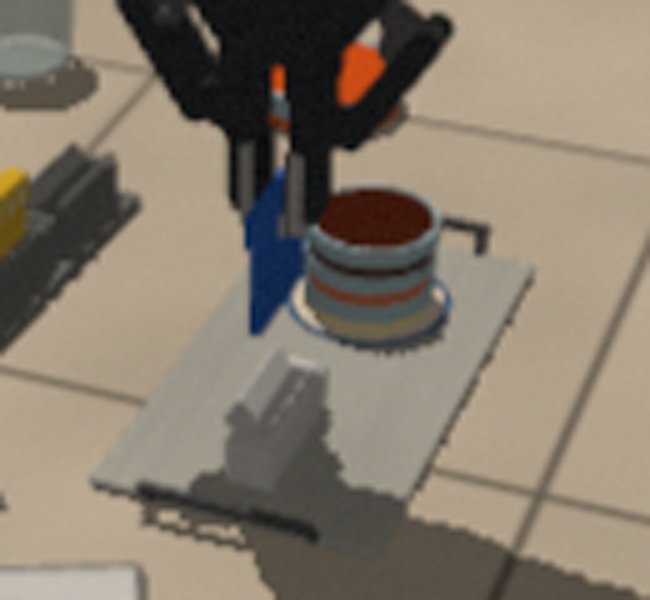

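The tag hangs upright above the holder (blade 270,260; mouth 280,385) and the three-dish pile is square. It needs about 1 mm of shift, then down.

Emit:
{"fn": "jog_arm", "kwargs": {
  "commands": [0.02,-0.013,0,0,0,0,8,0,0,0.3,0,0,0,8,0,0,0.25,0,0,0,8,0,0,0.1,0,0,0,8,0,0,0.1,0,0,0,8,0,0,0.1,0,0,0,8,0,0,0,0,0,0,8,0,0,0,0,0,0,8]
}}

```text
t: 96.8
tool_pos: [0.4954, 0.0512, 0.0614]
tool_rot: [-2.237, -2.204, -0.0]
contact_force: [0.4, 0.1, -0.7]
opening: 0.0113
grip_force: 26.3
```

```bash
python3 -c "
from h import *; go((.4958,.0507,.0445),1.555)"
```

```text
yaw 1.5558 tilt [-0.001   0.0011 -1.    ] total shares [-0.009  0.007  0.282] az total 0.008
```

Emit:
{"fn": "jog_arm", "kwargs": {
  "commands": [0,0,0.1,0,0,0,8,0,0,0.1,0,0,0,8,0,0,0.06,0,0,0,8,0,0,0.02,0,0,0,8,0,0,0,0,0,0,8,0,0,0,0,0,0,8]
}}

```text
t: 97.55
tool_pos: [0.4951, 0.0512, 0.0443]
tool_rot: [-2.237, -2.203, 0.0]
contact_force: [-1.5, 0.8, 1.7]
opening: 0.0111
grip_force: 26.5
```

Emit:
{"fn": "jog_arm", "kwargs": {
  "commands": [0,0,0,0,0,0,16,0,0,0,0,0,0,25,0,0,0,0,0,0,35,0,0,0,0,0,0,35,0,0,-0.3,0,0,0,35,0,0,-0.6,0,0,0,35,0,0,-0.7,0,0,0,35,0,0,-0.7,0,0,0,35,0.5,0,0,0,0,0,35,0.6,0,0,0,0,0,35,0.6,0,0,0,0,0,35,0.6,0,0,0,0,0,35,0.6,0,0,0,0,0,35,0,0,0,0,0,0,35,0,0,0,0,0,0,35,0,0,0,0,0,0,35]
}}

```text
t: 99.55
tool_pos: [0.498, 0.2242, 0.1828]
tool_rot: [-2.238, -2.202, 0.0]
contact_force: [-1.3, -0.4, 0.3]
opening: 0.0348
grip_force: 0.0
```

Run:
```python
from h import *
find(); T=[]
for c,b in(("side",(190,310,290,410)),("top",(190,310,260,380))):
    d=eyes.get_image(c); w=cloud(d); I=cv2.cvtColor(d["image"],cv2.COLOR_RGB2HSV).astype(int); H,S=I[...,0],I[...,1]
    r=dish(w,(.49,-.065),lo=.046,hi=.057,r=.045); print(c,"piletop",r[:4])
    P=w[near(w,(.495,.05),.05,.03,.08)&(S>90)&(H>95)&(H<130)]; print(c,"tag",len(P),P.min(0).round(4),P.max(0).round(4),np.percentile(P[:,2],97).round(4))
    T.append(cv2.resize(d["image"][b[0]:b[1],b[2]:b[3]],(400,400),interpolation=cv2.INTER_CUBIC))
    if c=="side":
        X=w[near(w,(.49,-.065),.05,.008,.05)]
        for lo in(.010,.025,.040): q=X[(X[:,2]>lo)&(X[:,2]<lo+.006)]; print("layer",lo,len(q),"x",q[:,0].min().round(4),q[:,0].max().round(4),"ymax",q[:,1].max().round(4))
cv2.imwrite('pics/c12.png',cv2.cvtColor(np.hstack(T),cv2.COLOR_RGB2BGR))
o=ctrl.get_obs(); print(o["t"],o["tool_pos"],o["contact_force"])
```

```text
side orange 88 mean [ 0.493  -0.0645  0.051 ] mid [ 0.4939 -0.0643  0.0508] ptp [0.043 0.046 0.005] n [-0.003 -0.016  1.   ]
side brown 203 mean [ 0.4908 -0.0643  0.0511] mid [ 0.4911 -0.0647  0.0513] ptp [0.051 0.05  0.006] n [ 0.003 -0.006  1.   ]
top brown 317 mean [ 0.4931 -0.0667  0.0503] mid [ 0.4937 -0.0668  0.0504] ptp [0.047 0.047 0.011] n [-0.003 -0.01   1.   ]
side piletop (array([ 0.4898, -0.0631]), np.int64(335), np.float64(0.0509), array([0.059, 0.063]))
side tag 175 [0.487  0.0294 0.03  ] [0.4992 0.0784 0.0619] 0.0615
layer 0.01 42 x 0.4634 0.516 ymax -0.0357
layer 0.025 49 x 0.4626 0.5176 ymax -0.0377
layer 0.04 52 x 0.4612 0.5139 ymax -0.0362
top piletop (array([ 0.4918, -0.0668]), np.int64(455), np.float64(0.0503), array([0.059, 0.056]))
top tag 99 [0.4891 0.0264 0.0523] [0.5012 0.0721 0.0649] 0.0632
99.75 [0.49797147 0.22443486 0.18251364] [-0.5541773  -0.21944024  0.26450398]
```

View pics/c12.png

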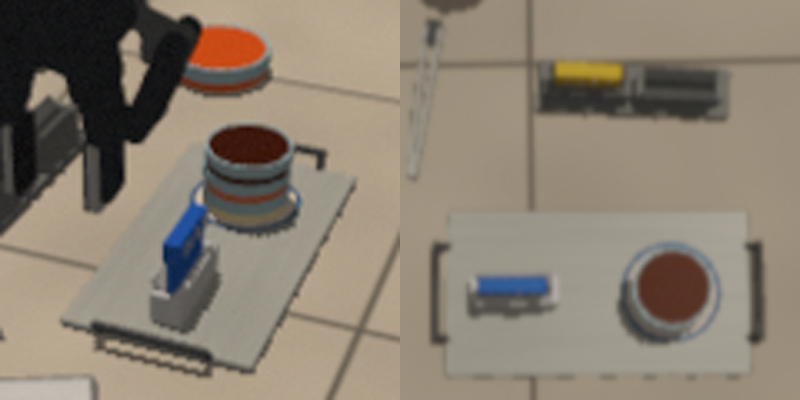

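The final view shows the three dishes square on the ringed spot (side 250,175), dark on top, and the blue tag fully down in the slot (185,250). The yellow tag is untouched and the arm is clear.

```bash
python3 -c "
from h import *; print(job.finish_job())"
```

```text
the job is handed in; nothing more can be done
None
```

I handed the job in at about 100 s: cream, orange and brown were each pressed home and held over two seconds, then piled palest to darkest on the ringed spot, and the blue tag is fully down in the slot. No yellow dish was present; orange got knocked off the pile midway, so I rebuilt it. The hand-in call returned no verdict.

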